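# Index a sample carousel under the reading head and lock it with its drop pawl

### The arm

A 6-joint arm with a two-finger parallel gripper is mounted at the origin on a cart in front of the work surface, level with it; the furniture and walls round the work are solid. World frame = base frame: x ahead of the robot, y to its left, z up, the work surface at z = 0. Lengths are in m, angles in degrees, forces in N, time in s.
With the tool pointing down it reaches from about 0.4 to 0.825 m from the base axis. Payload 7 kg.
Tool frame: the origin (TCP) lies at the very end of the fingers, on their centre line; the grasp point (between the pads) lies 19 mm behind it (r.grasp_offset is the z of the grasp point in the tool frame, in m); z points along the fingers, y is the direction in which the jaws open and shut (so a half turn about z gives the same grasp; the last joint's range is limited). The gripper opens to 88 mm and grips with 3 to 60 N. Pads are 19 mm wide; open, the fingers measure 130 mm over their backs; the gripper's body (78 mm by 193 mm) begins 47 mm behind the grasp point.
Start: joints at [-47.722, 20.546, 0.682, 0, -70.136, -16.507], TCP at [0.293, -0.608, 0.227] pointing down, gripper open.
Joint ranges: [-176.03, 176.03], [-82.01, 121.73], [-58.28, 71.71], [-173.87, 95.51], [-174.79, -0.11], [-173.66, 173.66]. Speed limits (degrees/s): [136.94, 136.94, 172.46, 180, 180, 180].

### API

Orientations are given as [roll, pitch, yaw] about the fixed x, y, z axes, in that order (R = Rz(yaw) Ry(pitch) Rx(roll)).
In Python, from plant import r, capture, calibration, order gives the robot as it stands.
- The arm moves only by the tool servo_tool, never from a script. Its arguments are lists of equal length, an entry for each row: "grip": the closure, from -1 (fully open) to 1 (shut), so that 0 is half open; "translation": the shift along the tool's x, y, z in m, a list of three; "turn": the turn about the tool's z in rad. A call has 1 to 10 rows; each row is the pose to reach, as a shift and turn from the pose commanded when the call began, along the tool's axes at that moment; what a row does not reach only later rows make up. A row lasts 1/12 s, in which the tool goes at most 41.7 mm and 7.16 degrees, less where a joint would pass 70% of its speed; a pose out of reach is approached as far as the arm can. A call with a gripper value outside its range is refused whole. The fingers move at their own pace and stop on an object; "newtons" is the grip in N (left out, the last holds). Time passes only in rows, so rows that repeat a pose let the fingers close. It gives the time, the measured TCP pose, the force and the opening at its end, in the units of the state.
- r.get_state(): the state, without advancing time (a new reading comes with each control period).
- capture(name): name is "scene" or "top" or "wrist"; returns (picture, depth): 420x560x3 uint8, blue, green, red; 420x560 float32, m along the optical axis (not along the pixel's ray), 0 where there is no reading.
- calibration(name): a dict with "fx", "fy", "cx", "cy" (pixels), "view" (4x4, takes a point from world to camera coordinates). Camera axes: x right, y up, looking along -z (the intrinsics and any distortion apply to the point x, -y, -z); pixel columns grow to the right and rows downward; lengths in m; the calibration is good to about 2 mm. A picture is of the moment at which its call begins: read the wrist's pose just before it. calibration takes no time and is no camera call; for the wrist camera it gives the pose at the moment of the call.
- order.close_job(): hands the job in, once; it reports no verdict.
The state is a dict: "time_s": time; "joints": joint angles; "qd": joint speeds; "joint_torque": joint torques, N m; "tcp_pos": TCP position; "eef_rot": TCP orientation; "contact_force": force on the tool from outside, world axes, zero at the start; "moment": the same for the moment, N m; "gripper_width": finger opening in m.
Only numpy, scipy, OpenCV 4.12 (cv2) and the standard library are available. Lean on these libraries where they do the work, as an engineer would, in place of code of your own. Each camera call takes 0.05 s, during which the arm holds its last target.

### The job

Bring the clear glass vial with the white cap under the reading head and lock the carousel there: turn the carousel by its upright posts until the vial is a little short of the head, flip the standing pawl over so that its tooth rides on the rim of the turntable, then nudge the carousel on slowly, with a few newtons at most, until the tooth drops home in the notch. All samples stay standing in their cups, never knock or force carousel or pawl, and leave the reading head and the things on the bench alone.

Things in the scene. Friction and masses are not known exactly. Their poses are not given: they have to be found in the camera images.
- changer: Sample changer, fixed to the bench: grey round base (145 mm radius) with a turntable, and on two lugs a reading head and a pawl bracket. Origin on the turntable's axis at bench level; its +x runs from there to the reading head (away from the robot, within 20 degrees), y to the left, z up. The pawl is on its -y side. The base's top is 17 mm above the bench.
- reader: Fixed reading head, a white box on a column, not to be knocked; same frame as the changer. The head spans 38 to 192 mm from the turntable's axis along +x, 26 mm either side; its black lens barrel (36 mm wide, 70 mm from the axis) ends 106 mm above the bench, the box's top is at 162 mm, the column (172 mm from the axis) is 180 mm high.
- carousel: Turntable: aluminium disc, 130 mm radius, 10 mm thick, top 36 mm above the bench; origin on its axis at the disc's underside, z up, x towards one of the cups. Turns freely either way, no end stops, 0.7 to 1.2 kg, drag 1 to 1.5 N at the posts; coasts a little after a quick push. Six blue cups (36 mm wide, 26 mm high) stand on it every 60 degrees, axes at 70 mm radius.
- post_ref (a point): Half-way up one of the six upright steel posts by which the turntable is pushed: 10 mm thick (12.4 mm at the black tops), at 100 mm radius, from 36 to 80 mm above the bench. The others stand every 60 degrees round the axis, midway between cups. At each post's angle the rim has a notch, 9.5 mm wide, cut through the disc from the edge in to 113 mm radius.
- vial_mid (a point): Centre of the wanted sample: clear glass vial, white cap, 27 mm in diameter, 52 mm high, its origin half-way up, z along its axis. Loose in one of the cups with 1.5 mm of play, its top 91 mm above the bench. The only white cap on the carousel.
- reading_spot (a point): Point under the head's lens, 70 mm from the turntable's axis along the changer's +x, 64 mm above the bench. The head reads a vial whose axis is within 10 mm of it. Where exactly the vial comes to stand is set by the pawl: its bracket may be clamped up to 13 mm either way along the arc slot from the place where notch and reading spot agree.
- pawl_pivot (a point): Middle setting of the pawl's pin: 165 mm from the turntable's axis along the changer's -y, 42 mm above the bench, the pin parallel to the changer's x. The true pin lies up to 17 mm to either side of it on the arc about the turntable's axis and is not measured: the place of the tooth must be felt. Steel cheeks beside it and a stop block outside it rise to 50 mm above the bench.
- pawl (a joint): Pawl angle: 1.8 rad standing back (start), leaning 13 degrees outward, its red thumb tab (14 x 30 x 6 mm, 49 mm from the pin) 90 mm above the bench; pushed inward past upright (some 15 mm at the tab) it falls by its weight (80 g), no spring. 0.2 when its tooth (8 mm wide, 124 mm from the turntable's axis) rides on the rim; 0 home in a notch, where it holds the turntable both ways.
- amber_blue: Amber glass sample bottle, blue cap, 28 mm in diameter, 52 mm high, loose in a cup; origin at the centre of its underside, z up.
- amber_red: Amber glass sample bottle, red cap, 28 mm in diameter, 52 mm high, loose in a cup; origin at the centre of its underside.
- amber_black: Amber glass sample bottle, black cap, 28 mm in diameter, 52 mm high, loose in a cup; origin at the centre of its underside.
- dropper: Amber dropper bottle, 32 mm in diameter, 97 mm high, standing on the bench to the left; origin at its underside. Leave it alone.
- jar: Small white screw-cap jar, 31 mm in diameter, 40 mm high, on the bench to the left; origin at its underside. Leave it alone.
- reagent: Amber reagent bottle with a blue cap, 46 mm in diameter, 88 mm high, on the bench to the right; origin at its underside. Leave it alone.

How it is judged:
By the outcome, as a careful person would: the job done as asked, in the order asked, and still so for the second after the job is handed in, with the robot touching nothing.
It also fails if it takes over 72 s, if anything falls off the work surface, if the arm or the gripper's body presses on something with over 40 N, if the wrist force passes 120 N, or if a joint passes its speed limit or range.

## Working session

There is one attempt and no reset: what is moved stays moved. The work goes in short steps, Python scripts to look and compute and a tool call to move; the robot and the scene stay as the last step left them, time stands still between calls to the robot, and variables do not carry over. Pictures are saved under pics/ and viewed, and the job is handed in when it is done.

Besides the shell and the picture viewer there is one more tool, called by a JSON object that holds its "name" and its "arguments". servo_tool: Moves the arm, as the interface text tells. Its arguments: {"type":"object","properties":{"grip":{"type":"array","items":{"type":"number"}},"translation":{"type":"array","items":{"type":"array","items":{"type":"number"}}},"turn":{"type":"array","items":{"type":"number"}},"newtons":{"type":"number"}},"required":["grip","translation","turn"]}

```bash
ls; mkdir -p pics; python3 - <<'E'
from plant import r, capture, calibration, order
import cv2, numpy as np
print(r.get_state())
for n in ("scene","top"):
    p,d=capture(n); cv2.imwrite(f"pics/{n}0.png",p); np.save(f"pics/{n}0.npy",d)
    c=calibration(n); print(n,c)
E
```

```text
pics
{'time_s': 0.0, 'joints': array([-4.77215825e+01,  2.05917247e+01,  6.34817288e-01, -2.25704499e-02,
       -7.01374012e+01, -1.65062409e+01]), 'qd': array([ 0.05186351, -0.00607163, -0.12276232, -0.05327733,  0.07655952,
       -0.07451504]), 'joint_torque': array([ 6.34924309e-04, -5.82719564e+01,  2.93068618e+01,  6.99757889e+00,
        6.84404396e-03, -1.67775456e-04]), 'tcp_pos': array([ 0.29325023, -0.60741887,  0.22561966]), 'eef_rot': array([ 1.79903549e+02, -6.45455284e-03, -1.54235504e+02]), 'contact_force': array([-1.14692761,  0.80256217,  0.61356018]), 'moment': array([-0.02478023, -0.04276832, -0.02003987]), 'gripper_width': 0.08752991916581991}
scene {'fx': 418.47041314793717, 'fy': 418.47041314793717, 'cx': 270.35111912842757, 'cy': 211.05098428984442, 'view': array([[-0.52269277, -0.85243365, -0.01221227,  0.2281445 ],
       [ 0.59471366, -0.37485364,  0.71119647, -0.39761082],
       [-0.61082562,  0.36447445,  0.70288722, -0.98128623],
       [ 0.        ,  0.        ,  0.        ,  1.        ]])}
top {'fx': 421.24905551487944, 'fy': 421.24905551487944, 'cx': 277.7527591332048, 'cy': 203.92952974671036, 'view': array([[-0.00421311, -0.9999892 ,  0.00196014, -0.04777807],
       [ 0.99622559, -0.00402729,  0.08670843, -0.54232383],
       [-0.0866996 ,  0.00231806,  0.9962318 , -1.46889867],
       [ 0.        ,  0.        ,  0.        ,  1.        ]])}
```

View pics/scene0.png

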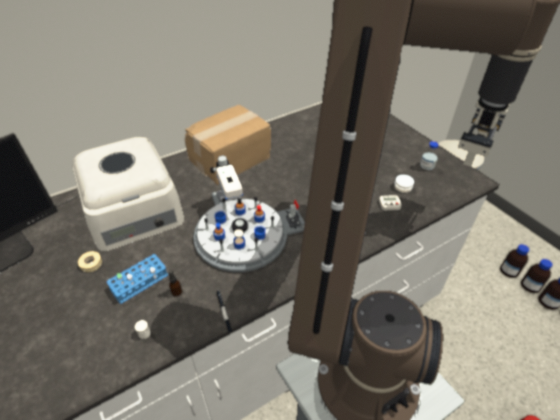

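View pics/top0.png

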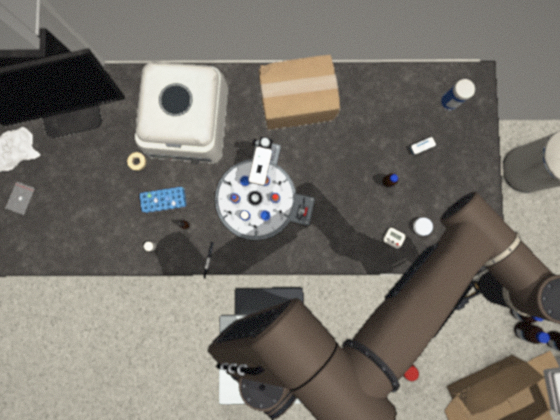

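```bash
cat > h.py <<'E'
import cv2, numpy as np
from plant import r, capture, calibration, order
def ray(c,u,v):
    V=c['view'];R=V[:3,:3];t=V[:3,3]
    d=np.array([(u-c['cx'])/c['fx'],-(v-c['cy'])/c['fy'],-1.0])
    return -R.T@t, R.T@d
def at_z(c,u,v,z):
    o,d=ray(c,u,v); return o+d*(z-o[2])/d[2]
def at_d(c,u,v,dep):
    o,d=ray(c,u,v); return o+d*dep
def proj(c,P):
    q=c['view'][:3,:3]@np.asarray(P)+c['view'][:3,3]
    return c['cx']+c['fx']*q[0]/-q[2], c['cy']-c['fy']*q[1]/-q[2]
def crop(img,x0,y0,x1,y1,s,name):
    cv2.imwrite(name,cv2.resize(img[y0:y1,x0:x1],None,fx=s,fy=s,interpolation=cv2.INTER_CUBIC))
E
python3 - <<'E'
from h import *
crop(cv2.imread('pics/top0.png'),205,125,325,245,5,'pics/topc.png')
crop(cv2.imread('pics/scene0.png'),180,150,320,270,5,'pics/scenec.png')
E
```

```text
(no output)
```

View pics/topc.png

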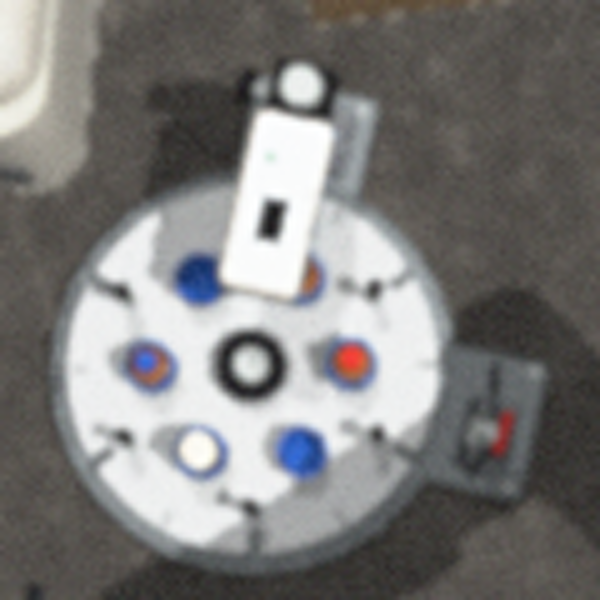

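View pics/scenec.png

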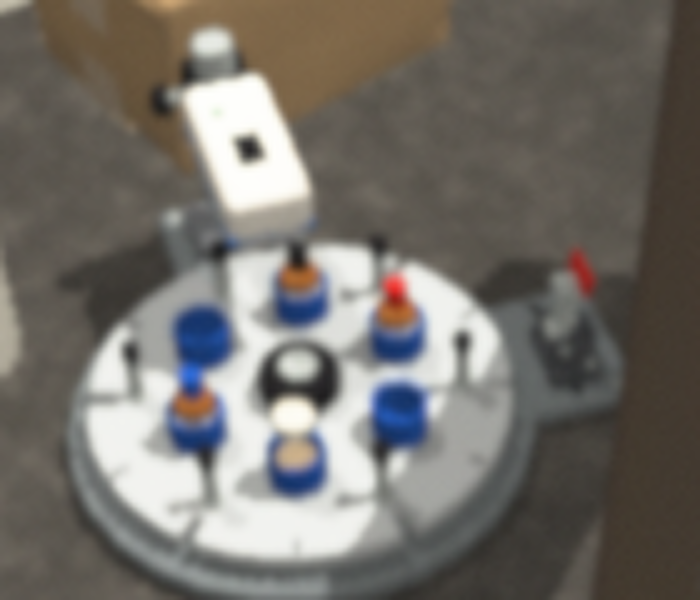

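```bash
python3 - <<'E'
from h import *
from scipy.optimize import least_squares
c=calibration('top'); cs=calibration('scene')
px=lambda u,v:(205+(u+.5)/5-.5,125+(v+.5)/5-.5)
ps=lambda u,v:(180+(u+.5)/5-.5,150+(v+.5)/5-.5)
pts=[('white',199,450,.091),('blue',146,360,.091),('red',352,358,.091),('empty1',302,452,.062),('empty2',197,278,.062),
('p1',124,292,.08),('p2',374,289,.08),('p3',376,433,.08),('p4',122,437,.08),('p5',250,508,.08),('head1',220,287,.162),('head2',300,300,.162),('head3',333,122,.162),('head4',256,107,.162),('tab',503,435,.09),('col',302,85,.18)]
W={}
for n,u,v,z in pts:
    W[n]=at_z(c,*px(u,v),z); print(n,W[n].round(4))
for n,u,v,z in [('white',293,413,.091),('blue',190,378,.091),('red',396,290,.091),('p',462,340,.08),('p',206,455,.08),('p',130,350,.08),('p',380,455,.08),('p',378,243,.08),('p',219,250,.08),('tab',583,270,.09)]:
    print('s',n,at_z(cs,*ps(u,v),z).round(4))
ang={'white':0,'empty1':60,'red':120,'blue':-60,'empty2':-120,'p5':30,'p3':90,'p2':150,'p4':-30,'p1':-90}
R={k:.1 if k[0]=='p' else .07 for k in ang}
def f(q):
    return np.concatenate([[q[0]+R[k]*np.cos(q[2]+np.radians(a))-W[k][0],q[1]+R[k]*np.sin(q[2]+np.radians(a))-W[k][1]] for k,a in ang.items()])
s=least_squares(f,[.6,-.05,np.pi]);print(s.x,np.degrees(s.x[2]),np.sqrt((s.fun**2).mean()),s.fun.reshape(-1,2).round(4))
E
```

```text
white [0.5006 0.0628 0.091 ]
blue [0.5618 0.0989 0.091 ]
red [ 0.5626 -0.0406  0.091 ]
empty1 [ 0.5007 -0.0059  0.062 ]
empty2 [0.6219 0.0668 0.062 ]
p1 [0.6098 0.1153 0.08  ]
p2 [ 0.6112 -0.0558  0.08  ]
p3 [ 0.5123 -0.0567  0.08  ]
p4 [0.5103 0.1161 0.08  ]
p5 [0.4617 0.029  0.08  ]
head1 [0.6015 0.0441 0.162 ]
head2 [ 0.5928 -0.0075  0.162 ]
head3 [ 0.7094 -0.0292  0.162 ]
head4 [0.7195 0.0209 0.162 ]
tab [ 0.5099 -0.1425  0.09  ]
col [ 0.7296 -0.0095  0.18  ]
s white [0.5004 0.0675 0.091 ]
s blue [0.5568 0.1052 0.091 ]
s red [ 0.5562 -0.0336  0.091 ]
s p [ 0.5079 -0.0508  0.08  ]
s p [0.5076 0.1207 0.08  ]
s p [0.6066 0.1217 0.08  ]
s p [0.4549 0.0368 0.08  ]
s p [ 0.6087 -0.0509  0.08  ]
s p [0.6565 0.0367 0.08  ]
s tab [ 0.5111 -0.1399  0.09  ]
[0.56137537 0.02963407 2.62744344] 150.5414199547305 0.0007436257287770625 [[-0.0001  0.0012]
 [ 0.0004 -0.0001]
 [-0.0005  0.0003]
 [-0.0011  0.0007]
 [-0.0002 -0.0016]
 [-0.0003 -0.0003]
 [-0.0002 -0.0007]
 [ 0.001  -0.0007]
 [ 0.0002 -0.0003]
 [ 0.0008  0.0014]]
```

```bash
cat >> h.py <<'E'
A=np.array([.5614,.0296]); PSI=-12.6
def pol(r_,phi,z): return np.array([A[0]+r_*np.cos(np.radians(phi)),A[1]+r_*np.sin(np.radians(phi)),z])
def totool(cur,yaw,tgt):
    "world delta in tool axes (tool down)"
    d=np.asarray(tgt)-np.asarray(cur); y=np.radians(yaw)
    return np.array([d[0]*np.cos(y)+d[1]*np.sin(y), d[0]*np.sin(y)-d[1]*np.cos(y), -d[2]]).round(4)
E
python3 - <<'E'
from h import *
s=r.get_state(); print(s['time_s'],s['contact_force'])
t=pol(.105,240.5,.2); print(t,totool([.293,-.608,.227],-154.235,t))
E
```

```text
0.1 [ 0.10819341 -0.43544982  0.08931243]
[ 0.50969553 -0.06178735  0.2       ] [-0.4326  0.3977  0.027 ]
```

{"name": "servo_tool", "arguments": {"grip": [-0.5,-0.3,-0.2,-0.1,0,0.1,0.1,0.1,0.1,0.1], "translation": [[-0.01,0.01,0],[-0.03,0.028,0],[-0.057,0.053,0],[-0.086,0.08,0],[-0.115,0.106,0],[-0.144,0.132,0],[-0.173,0.159,0],[-0.202,0.186,0],[-0.231,0.212,0.01],[-0.26,0.239,0.01]], "turn": [0,-0.05,-0.1,-0.15,-0.2,-0.25,-0.3,-0.35,-0.4,-0.45]}}

```text
time_s: 0.93
tcp_pos: [0.423, -0.277, 0.2152]
eef_rot: [179.9, 0.0, -128.3]
contact_force: [0.1, 0.8, 0.4]
gripper_width: 0.0395
```

```bash
python3 - <<'E'
from h import *
s=r.get_state(); print({k:np.round(v,3) for k,v in s.items()})
E
```

```text
{'time_s': np.float64(0.933), 'joints': array([-1.0961e+01,  5.0170e+00, -2.1181e+01, -5.1000e-02, -6.3880e+01,
       -2.7339e+01]), 'qd': array([ 57.066, -11.275, -11.648,   0.495,   0.109, -22.55 ]), 'joint_torque': array([ -7.456, -36.711,  28.634,   6.929,   0.191,   0.701]), 'tcp_pos': array([ 0.423, -0.277,  0.215]), 'eef_rot': array([ 1.79909e+02,  5.00000e-03, -1.28322e+02]), 'contact_force': array([0.084, 0.792, 0.388]), 'moment': array([ 0.041, -0.02 , -0.064]), 'gripper_width': np.float64(0.039)}
```

```bash
cat >> h.py <<'E'
def cmd(cur,yaw,tr,turn):
    y=np.radians(yaw); t=np.asarray(tr)
    w=np.array([t[0]*np.cos(y)+t[1]*np.sin(y), t[0]*np.sin(y)-t[1]*np.cos(y), -t[2]])
    return np.asarray(cur)+w, yaw-np.degrees(turn)
E
python3 - <<'E'
from h import *
p,y=cmd([.293,-.608,.227],-154.235,[-.26,.239,.01],-.45); print(p,y)
t=pol(.105,240.5,.2); print(t,totool(p,y,t), np.radians(y+119.5))
E
```

```text
[ 0.42326319 -0.27974324  0.217     ] -128.45189921911296
[ 0.50969553 -0.06178735  0.2       ] [-0.2244  0.0678  0.017 ] -0.15624011568023044
```

{"name": "servo_tool", "arguments": {"grip": [0.1,0.1,0.1,0.1,0.1,0.1,0.1,0.1,0.1,0.1], "translation": [[-0.036,0.011,0.002],[-0.072,0.022,0.004],[-0.107,0.032,0.006],[-0.14,0.042,0.009],[-0.168,0.051,0.011],[-0.19,0.058,0.013],[-0.208,0.063,0.015],[-0.218,0.066,0.016],[-0.224,0.068,0.017],[-0.224,0.068,0.017]], "turn": [-0.02,-0.04,-0.06,-0.08,-0.1,-0.12,-0.14,-0.156,-0.156,-0.156]}}

```text
time_s: 1.77
tcp_pos: [0.5096, -0.0611, 0.1992]
eef_rot: [180.0, -0.0, -119.5]
contact_force: [0.4, -0.2, 0.4]
gripper_width: 0.0392
```

```bash
python3 - <<'E'
from h import *
s=r.get_state(); print({k:np.round(v,3) for k,v in s.items()})
c=calibration('wrist'); p,d=capture('wrist'); cv2.imwrite('pics/w1.png',p); np.save('pics/w1.npy',d)
np.save('pics/w1c.npy',c,allow_pickle=True)
p,d=capture('top'); crop(p,205,125,325,245,5,'pics/top1.png')
print(c)
E
```

```text
{'time_s': np.float64(1.767), 'joints': array([ 1.5098e+01,  6.4770e+00, -2.1754e+01, -7.0000e-03, -6.1805e+01,
       -4.4567e+01]), 'qd': array([-1.558, -0.429, -0.221,  0.12 , -0.483,  1.026]), 'joint_torque': array([  0.929, -36.484,  27.632,   6.55 ,   0.044,  -0.148]), 'tcp_pos': array([ 0.51 , -0.061,  0.199]), 'eef_rot': array([ 1.79970e+02, -2.10000e-02, -1.19472e+02]), 'contact_force': array([ 0.441, -0.215,  0.375]), 'moment': array([ 0.006,  0.067, -0.014]), 'gripper_width': np.float64(0.039)}
{'fx': 369.83060297355235, 'fy': 369.83060297355235, 'cx': 277.21025152952274, 'cy': 214.38936237938898, 'view': array([[-8.70533386e-01,  4.92109190e-01,  4.10485592e-04,
         4.73486305e-01],
       [-4.76894040e-01, -8.43411623e-01, -2.47444759e-01,
         2.15354736e-01],
       [-1.21423632e-01, -2.15604682e-01,  9.68901916e-01,
        -3.13093244e-01],
       [ 0.00000000e+00,  0.00000000e+00,  0.00000000e+00,
         1.00000000e+00]])}
```

View pics/w1.png

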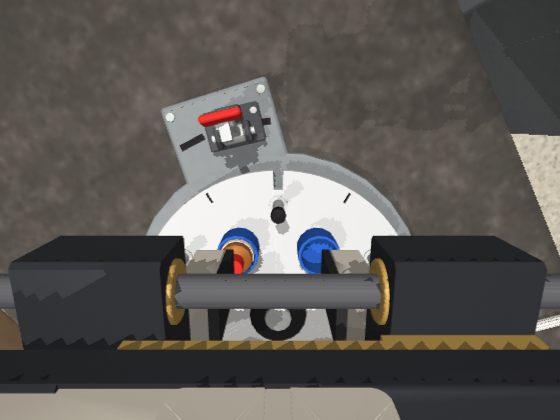

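View pics/top1.png

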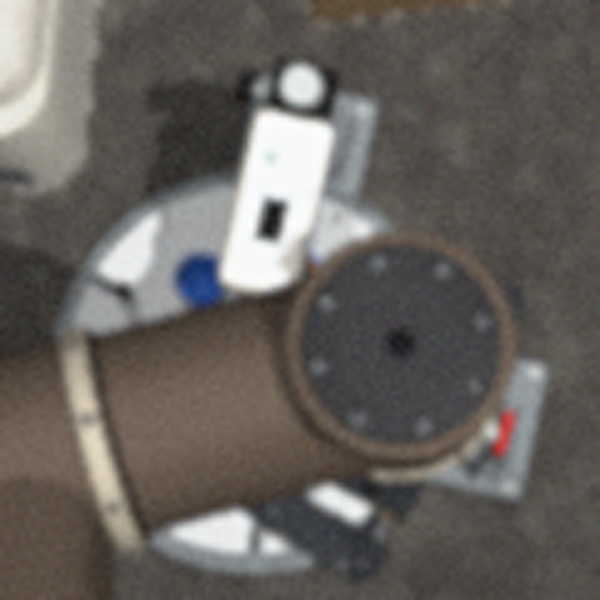

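```bash
python3 - <<'E'
from h import *
c=np.load('pics/w1c.npy',allow_pickle=True).item(); d=np.load('pics/w1.npy')
def show(n,P):
    v=P[:2]-A; print(n,P.round(4),'r',np.hypot(*v).round(4),'phi',(np.degrees(np.arctan2(v[1],v[0]))%360).round(2))
show('post',at_z(c,278.5,213.5,.08)); show('notch',at_z(c,278.5,180,.036))
show('hub?',at_z(c,278.5,318,.06)); show('empty',at_z(c,317,249,.062)); 
show('pawltop',at_z(c,228,130,.075))
for n,u,v in [('tabL',202,122),('tabR',240,113),('cheek',212,140),('brkt corner',265,79),('bc2',163,107),('pawl',228,132),('tab',220,117),('cheekR',262,132),('slotL',192,143),('slotR',267,122),('posttop',278,213)]:
    show(n+f' d={d[v,u]:.3f}',at_d(c,u,v,d[v,u]))
im=cv2.imread('pics/w1.png'); crop(im,140,60,340,260,3,'pics/w1c.png')
E
```

```text
post [ 0.5103 -0.0575  0.08  ] r 0.101 phi 239.6
notch [ 0.5008 -0.074   0.036 ] r 0.12 phi 239.67
hub? [0.5599 0.0306 0.06  ] r 0.0018 phi 145.93
empty [ 0.4994 -0.0107  0.062 ] r 0.0739 phi 213.02
pawltop [ 0.5121 -0.1305  0.075 ] r 0.1675 phi 252.89
tabL d=0.254 [ 0.5224 -0.143   0.0949] r 0.177 phi 257.26
tabR d=0.254 [ 0.4967 -0.1354  0.0936] r 0.1772 phi 248.59
cheek d=0.323 [ 0.5347 -0.1321  0.0272] r 0.1639 phi 260.63
brkt corner d=0.324 [ 0.469  -0.1543  0.0137] r 0.2058 phi 243.31
bc2 d=0.345 [ 0.5637 -0.1814 -0.0023] r 0.211 phi 270.61
pawl d=0.264 [ 0.5114 -0.1288  0.0863] r 0.1661 phi 252.49
tab d=0.252 [ 0.5098 -0.1397  0.0953] r 0.177 phi 253.06
cheekR d=0.321 [ 0.4932 -0.1165  0.0279] r 0.1612 phi 244.98
slotL d=0.334 [ 0.5538 -0.1391  0.0164] r 0.1689 phi 267.41
slotR d=0.329 [ 0.4855 -0.1217  0.017 ] r 0.1693 phi 243.38
posttop d=0.286 [ 0.5106 -0.0578  0.079 ] r 0.1011 phi 239.82
```

View pics/w1c.png

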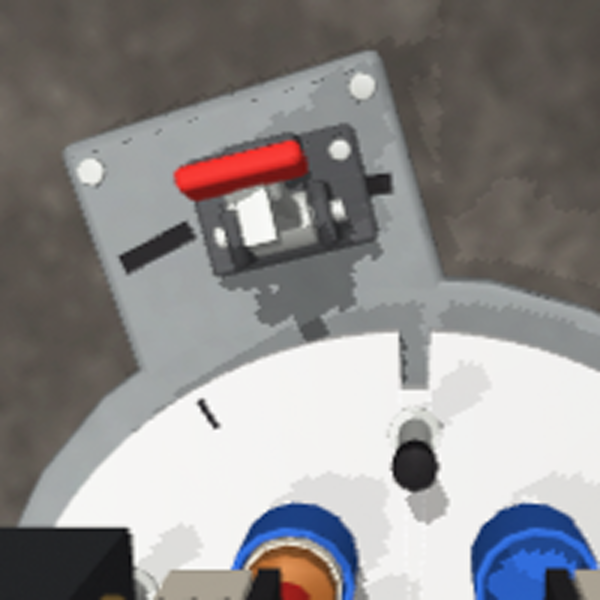

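```bash
python3 - <<'E'
from h import *
p,y=cmd([ 0.42326319,-0.27974324 , 0.217],-128.4519,[-.224,.068,.017],-.156); print(p,y)
t=pol(.105,239.7,.055); print(t,totool(p,y,t), np.radians(y-239.7+360))
E
```

```text
[ 0.50930638 -0.06203571  0.2       ] -119.51375839595916
[ 0.5084246  -0.06105653  0.055     ] [-0.0004  0.0012  0.145 ] 0.013722504706674691
```

{"name": "servo_tool", "arguments": {"grip": [0.1,0.1,0.1,0.1,0.1,0.1,0.1,0.1], "translation": [[0,0.001,0.02],[0,0.001,0.045],[0,0.001,0.07],[0,0.001,0.09],[0,0.001,0.105],[0,0.001,0.12],[0,0.001,0.13],[0,0.001,0.135]], "turn": [0,0.01,0.014,0.014,0.014,0.014,0.014,0.014]}}

```text
time_s: 2.53
tcp_pos: [0.5079, -0.0624, 0.0634]
eef_rot: [179.9, -0.1, -120.4]
contact_force: [0.4, -0.1, 0.3]
gripper_width: 0.0395
```

```bash
python3 - <<'E'
from h import *
s=r.get_state(); print({k:np.round(v,3) for k,v in s.items()})
p,d=capture('wrist'); cv2.imwrite('pics/w2.png',p)
p,d=capture('scene'); crop(p,180,100,380,270,4,'pics/s2.png')
E
```

```text
{'time_s': np.float64(2.533), 'joints': array([ 1.5007e+01,  1.5197e+01, -3.1594e+01, -1.1000e-02, -4.3315e+01,
       -4.5403e+01]), 'qd': array([ 0.285,  3.902, -2.381,  0.294,  7.146, -0.021]), 'joint_torque': array([ 5.9000e-02, -4.2996e+01,  2.1389e+01,  5.1150e+00,  2.9000e-02,
        3.0000e-03]), 'tcp_pos': array([ 0.508, -0.062,  0.063]), 'eef_rot': array([ 1.79920e+02, -7.00000e-02, -1.20404e+02]), 'contact_force': array([ 0.408, -0.094,  0.349]), 'moment': array([ 0.059,  0.101, -0.006]), 'gripper_width': np.float64(0.039)}
```

View pics/w2.png

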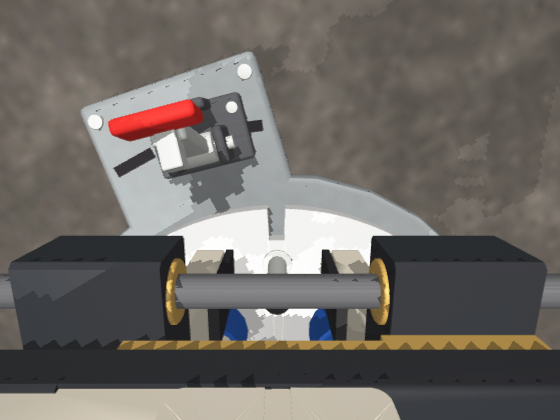

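View pics/s2.png

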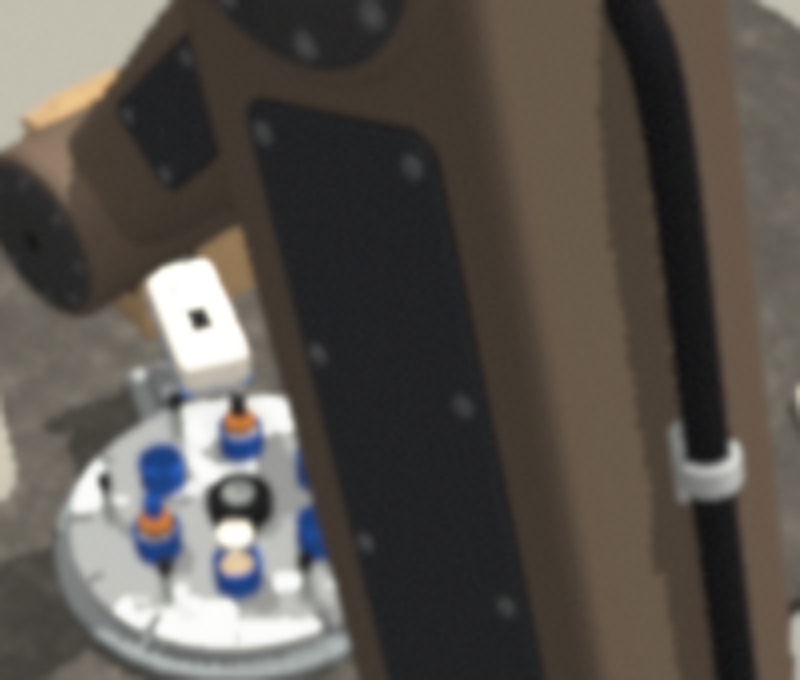

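{"name": "servo_tool", "arguments": {"grip": [0.3,0.5,0.62,0.62,0.62], "translation": [[0,0,0.003],[0,0,0.006],[0,0,0.008],[0,0,0.008],[0,0,0.008]], "turn": [0,0,0,0,0]}}

```text
time_s: 3.05
tcp_pos: [0.5089, -0.0613, 0.0568]
eef_rot: [-180.0, 0.0, -120.3]
contact_force: [-0.4, -0.4, -0.2]
gripper_width: 0.0174
```

```bash
python3 - <<'E'
from h import *
p,y=cmd([ 0.50930638,-0.06203571 , 0.2],-119.51376,[0,.001,.143],.014); print(p,y)
v=p[:2]-A; print(np.hypot(*v),np.degrees(np.arctan2(v[1],v[0])))
s=r.get_state(); print({k:np.round(v,3) for k,v in s.items()})
R=.105
th=np.cumsum([.01,.02,.03,.04,.05,.055,.06,.06,.06,.06]); print(np.c_[R*(np.cos(th)-1),R*np.sin(th),th].round(3).tolist())
th=np.arange(1,11)*.06; print(np.c_[R*(np.cos(th)-1),R*np.sin(th),th].round(3).tolist())
E
```

```text
[ 0.50843614 -0.06154308  0.057     ] -120.31590091318316
0.10541456614563552 -120.1611602556614
{'time_s': np.float64(3.05), 'joints': array([ 1.5103e+01,  1.5755e+01, -3.1965e+01,  1.0000e-03, -4.2261e+01,
       -4.5407e+01]), 'qd': array([ 0.04 , -0.153,  0.159, -0.006, -0.001, -0.103]), 'joint_torque': array([-3.3000e-02, -4.3141e+01,  2.0835e+01,  4.9730e+00, -6.0000e-03,
       -0.0000e+00]), 'tcp_pos': array([ 0.509, -0.061,  0.057]), 'eef_rot': array([-1.79986e+02,  1.30000e-02, -1.20303e+02]), 'contact_force': array([-0.406, -0.353, -0.244]), 'moment': array([-0.031,  0.059,  0.008]), 'gripper_width': np.float64(0.017)}
[[-0.0, 0.001, 0.01], [-0.0, 0.003, 0.03], [-0.0, 0.006, 0.06], [-0.001, 0.01, 0.1], [-0.001, 0.016, 0.15], [-0.002, 0.021, 0.205], [-0.004, 0.028, 0.265], [-0.005, 0.034, 0.325], [-0.008, 0.039, 0.385], [-0.01, 0.045, 0.445]]
[[-0.0, 0.006, 0.06], [-0.001, 0.013, 0.12], [-0.002, 0.019, 0.18], [-0.003, 0.025, 0.24], [-0.005, 0.031, 0.3], [-0.007, 0.037, 0.36], [-0.009, 0.043, 0.42], [-0.012, 0.048, 0.48], [-0.015, 0.054, 0.54], [-0.018, 0.059, 0.6]]
```

{"name": "servo_tool", "arguments": {"grip": [0.62,0.62,0.62,0.62,0.62,0.62,0.62,0.62,0.62,0.62], "translation": [[0,0.001,0],[0,0.0025,0],[0,0.0045,0],[-0.0004,0.0084,0],[-0.001,0.0137,0],[-0.002,0.0193,0],[-0.0032,0.025,0],[-0.005,0.031,0],[-0.0072,0.0371,0],[-0.0098,0.0431,0]], "turn": [0.01,0.025,0.045,0.08,0.13,0.185,0.24,0.3,0.36,0.42]}}

```text
time_s: 3.88
tcp_pos: [0.476, -0.0311, 0.0567]
eef_rot: [-180.0, -0.0, -144.6]
contact_force: [0.7, -1.7, 0.3]
gripper_width: 0.0167
```

{"name": "servo_tool", "arguments": {"grip": [0.62,0.62,0.62,0.62,0.62,0.62,0.62,0.62,0.62,0.62], "translation": [[-0.0002,0.0063,0],[-0.0008,0.0126,0],[-0.0017,0.0188,0],[-0.003,0.025,0],[-0.0047,0.031,0],[-0.0067,0.037,0],[-0.009,0.0428,0],[-0.0119,0.0485,0],[-0.015,0.054,0],[-0.0183,0.0593,0]], "turn": [0.06,0.12,0.18,0.24,0.3,0.36,0.42,0.48,0.54,0.6]}}

```text
time_s: 4.72
tcp_pos: [0.4561, 0.0277, 0.0566]
eef_rot: [-180.0, -0.0, -179.0]
contact_force: [-0.9, -1.5, 1.0]
gripper_width: 0.0168
```

{"name": "servo_tool", "arguments": {"grip": [0.62,0.62,0.62,0.62,0.62,0.62,0.62,0.62,0.62,0.62], "translation": [[-0.0002,0.0063,0],[-0.0008,0.0126,0],[-0.0017,0.0188,0],[-0.003,0.025,0],[-0.0044,0.03,0],[-0.0059,0.0348,0],[-0.0074,0.0387,0],[-0.0088,0.0417,0],[-0.0098,0.0439,0],[-0.0104,0.0451,0]], "turn": [0.06,0.12,0.18,0.24,0.29,0.338,0.378,0.41,0.43,0.444]}}

```text
time_s: 5.55
tcp_pos: [0.466, 0.0731, 0.0565]
eef_rot: [-180.0, -0.0, 155.7]
contact_force: [-1.7, -1.4, 0.3]
gripper_width: 0.0164
```

{"name": "servo_tool", "arguments": {"grip": [0.6,0.5,0.4,0.3,0.2], "translation": [[0,0,0],[0,-0.001,0],[0,-0.002,0],[0,-0.003,0],[0,-0.003,0]], "turn": [0,0,0,0,0]}}

```text
time_s: 5.97
tcp_pos: [0.465, 0.07, 0.0566]
eef_rot: [180.0, 0.0, 155.8]
contact_force: [-0.2, -0.3, -0.0]
gripper_width: 0.0325
```

```bash
python3 - <<'E'
from h import *
s=r.get_state(); print({k:np.round(v,3) for k,v in s.items()})
v=s['tcp_pos'][:2]-A;print(np.hypot(*v),np.degrees(np.arctan2(v[1],v[0])))
p,d=capture('wrist'); cv2.imwrite('pics/w3.png',p)
p,d=capture('top'); crop(p,205,125,325,245,5,'pics/top3.png')
E
```

```text
{'time_s': np.float64(5.967), 'joints': array([ 3.26350e+01,  1.22520e+01, -3.71570e+01, -1.00000e-03,
       -4.05840e+01, -1.46828e+02]), 'qd': array([ 0.209,  0.108,  0.24 ,  0.156, -0.113, -0.222]), 'joint_torque': array([ 6.000e-03, -3.770e+01,  2.025e+01,  4.778e+00, -5.700e-02,
        2.800e-02]), 'tcp_pos': array([0.465, 0.07 , 0.057]), 'eef_rot': array([1.79994e+02, 3.00000e-03, 1.55806e+02]), 'contact_force': array([-0.204, -0.305, -0.015]), 'moment': array([-0.064, -0.024, -0.038]), 'gripper_width': np.float64(0.033)}
0.10453421811781613 157.2467479282579
```

View pics/w3.png

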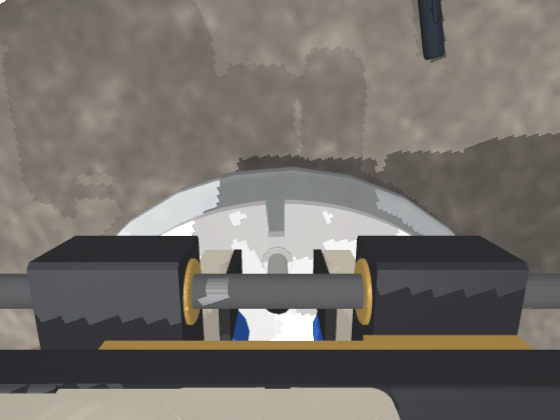

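View pics/top3.png

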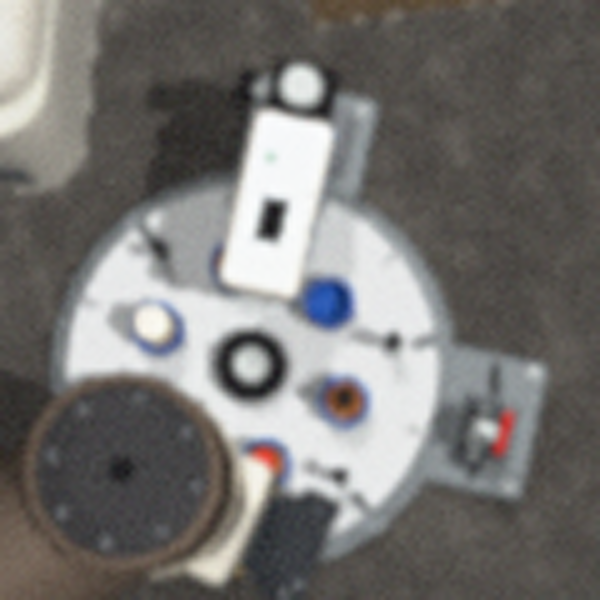

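```bash
python3 - <<'E'
from h import *
p=[.465,.07,.057]
for ph in (165,175,185,195,205,217.2):
  print(ph,totool(p,155.8,pol(.105,ph,.1)), -np.radians(ph-155.8))
E
```

```text
165 [-0.0008 -0.0141 -0.043 ] -0.16057029118347813
175 [-0.0053 -0.0319 -0.043 ] -0.3351032163829111
185 [-0.0128 -0.0486 -0.043 ] -0.509636141582344
195 [-0.0231 -0.0637 -0.043 ] -0.684169066781777
205 [-0.0359 -0.0768 -0.043 ] -0.8587019919812099
217.2 [-0.0542 -0.0895 -0.043 ] -1.0716321607245178
```

{"name": "servo_tool", "arguments": {"grip": [0.1,0.1,0.1,0.1,0.1,0.1,0.1,0.1,0.1,0.1], "translation": [[0,0,-0.02],[0,0,-0.04],[0,0,-0.045],[-0.0003,-0.008,-0.045],[-0.0015,-0.019,-0.045],[-0.0053,-0.032,-0.045],[-0.009,-0.041,-0.045],[-0.0128,-0.0486,-0.045],[-0.0175,-0.056,-0.045],[-0.0231,-0.0637,-0.045]], "turn": [0,0,0,-0.1,-0.21,-0.32,-0.42,-0.51,-0.6,-0.684]}}

```text
time_s: 6.9
tcp_pos: [0.4599, 0.0023, 0.1014]
eef_rot: [180.0, 0.0, -164.7]
contact_force: [1.0, -0.4, 0.7]
gripper_width: 0.0396
```

```bash
python3 - <<'E'
from h import *
s=r.get_state(); p,y=cmd([.465,.07,.057],155.8,[-.0231,-.0637,-.045],-.684);print(s['tcp_pos'],p,y)
for ph in (205,217.2):
  print(ph,totool(p,y,pol(.105,ph,.1)), -np.radians(ph-y))
E
```

```text
[0.45990368 0.00226691 0.10144617] [0.45995788 0.00242873 0.102     ] 194.99031318694833
205 [-0.0016 -0.0182  0.002 ] -0.1747019919812098
217.2 [-0.0078 -0.0397  0.002 ] -0.3876321607245178
```

{"name": "servo_tool", "arguments": {"grip": [0.1,0.1,0.1,0.1,0.1,0.1], "translation": [[-0.0004,-0.009,0],[-0.0016,-0.018,0],[-0.0035,-0.027,0],[-0.006,-0.035,0],[-0.0078,-0.0397,0],[-0.0078,-0.0397,0]], "turn": [-0.09,-0.175,-0.26,-0.34,-0.388,-0.388]}}

```text
time_s: 7.4
tcp_pos: [0.4782, -0.0342, 0.1013]
eef_rot: [-180.0, -0.0, -142.7]
contact_force: [-0.0, -0.4, 0.3]
gripper_width: 0.0394
```

```bash
python3 - <<'E'
from h import *
s=r.get_state(); print(s['tcp_pos'],s['eef_rot'])
c=calibration('wrist'); p,d=capture('wrist'); cv2.imwrite('pics/w4.png',p)
np.save('pics/w4c.npy',c,allow_pickle=True)
E
```

```text
[ 0.47820594 -0.03421255  0.10130267] [-1.79997931e+02 -9.14336451e-03 -1.42691283e+02]
```

View pics/w4.png

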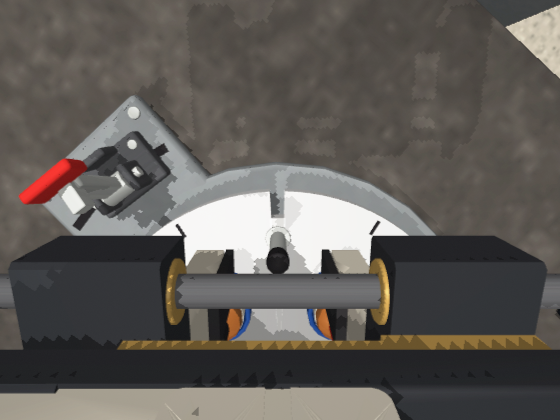

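```bash
python3 - <<'E'
from h import *
c=np.load('pics/w4c.npy',allow_pickle=True).item()
for n,u,v,z in [('notch in',277,217,.036),('notch out',277.5,193,.036),('post',278,260,.08),('tabA',24,200,.095),('tabB',74,166,.095),('pawl',72,196,.09)]:
    P=at_z(c,u,v,z);w=P[:2]-A; print(n,P.round(4),np.hypot(*w).round(4),(np.degrees(np.arctan2(w[1],w[0]))%360).round(2))
p,y=cmd([ .45995788,.00242873,.102],194.9903,[-.0078,-.0397,0],-.388);print(p,y)
v=p[:2]-A; print(np.hypot(*v),np.degrees(np.arctan2(v[1],v[0]))%360)
E
```

```text
notch in [ 0.472 -0.039  0.036] 0.1127 217.51
notch out [ 0.4597 -0.048   0.036 ] 0.1279 217.35
post [ 0.4806 -0.0318  0.08  ] 0.1014 217.23
tabA [ 0.5226 -0.1442  0.095 ] 0.1781 257.4
tabB [ 0.4954 -0.1338  0.095 ] 0.1763 248.01
pawl [ 0.5103 -0.1295  0.09  ] 0.1671 252.2
[ 0.47776107 -0.03390275  0.102     ] 217.22106245107594
0.10501462059495777 217.20753820995256
```

{"name": "servo_tool", "arguments": {"grip": [0.1,0.1,0.1,0.3,0.5,0.62,0.62,0.62,0.62], "translation": [[0,0,0.015],[0,0,0.032],[0,0,0.041],[0,0,0.045],[0,0,0.045],[0,0,0.045],[0,0.001,0.045],[0,0.0025,0.045],[0,0.0045,0.045]], "turn": [0,0,0,0,0,0,0.01,0.02,0.04]}}

```text
time_s: 8.2
tcp_pos: [0.4756, -0.0298, 0.0572]
eef_rot: [-180.0, 0.1, -145.1]
contact_force: [1.0, 0.1, 0.3]
gripper_width: 0.0169
```

```bash
python3 - <<'E'
R=.105
import numpy as np
th=np.cumsum([.03,.045,.055]+[.06]*7); print(np.c_[R*(np.cos(th)-1),R*np.sin(th),th].round(4).tolist())
E
```

```text
[[-0.0, 0.0031, 0.03], [-0.0003, 0.0079, 0.075], [-0.0009, 0.0136, 0.13], [-0.0019, 0.0198, 0.19], [-0.0033, 0.026, 0.25], [-0.005, 0.032, 0.31], [-0.0071, 0.038, 0.37], [-0.0096, 0.0438, 0.43], [-0.0124, 0.0494, 0.49], [-0.0155, 0.0549, 0.55]]
```

{"name": "servo_tool", "arguments": {"grip": [0.62,0.62,0.62,0.62,0.62,0.62,0.62,0.62,0.62,0.62], "translation": [[0,0.0031,0],[-0.0003,0.0079,0],[-0.0009,0.0136,0],[-0.0019,0.0198,0],[-0.0033,0.026,0],[-0.005,0.032,0],[-0.0071,0.038,0],[-0.0096,0.0438,0],[-0.0124,0.0494,0],[-0.0155,0.0549,0]], "turn": [0.03,0.075,0.13,0.19,0.25,0.31,0.37,0.43,0.49,0.55]}}

```text
time_s: 9.03
tcp_pos: [0.4564, 0.0242, 0.0571]
eef_rot: [180.0, 0.0, -176.8]
contact_force: [0.7, -1.9, 0.6]
gripper_width: 0.0167
```

{"name": "servo_tool", "arguments": {"grip": [0.62,0.62,0.62,0.62,0.62,0.62,0.62,0.62,0.62,0.62], "translation": [[-0.0002,0.0063,0],[-0.0008,0.0126,0],[-0.0017,0.0188,0],[-0.003,0.025,0],[-0.0047,0.031,0],[-0.0067,0.037,0],[-0.0088,0.0423,0],[-0.0111,0.047,0],[-0.0133,0.051,0],[-0.0152,0.0543,0]], "turn": [0.06,0.12,0.18,0.24,0.3,0.36,0.415,0.465,0.508,0.545]}}

```text
time_s: 9.87
tcp_pos: [0.468, 0.0791, 0.0568]
eef_rot: [-180.0, -0.0, 152.0]
contact_force: [-0.9, -1.1, 0.6]
gripper_width: 0.0167
```

```bash
python3 - <<'E'
from h import *
s=r.get_state(); print({k:np.round(v,3) for k,v in s.items()})
v=s['tcp_pos'][:2]-A;print(np.hypot(*v),np.degrees(np.arctan2(v[1],v[0])))
E
```

```text
{'time_s': np.float64(9.867), 'joints': array([ 3.34310e+01,  1.26200e+01, -3.65930e+01, -8.00000e-03,
       -4.08050e+01, -1.51428e+02]), 'qd': array([  2.933,   2.297,   3.191,  -0.042,  -0.982, -27.52 ]), 'joint_torque': array([  0.056, -38.499,  20.932,   4.896,   0.407,   0.672]), 'tcp_pos': array([0.468, 0.079, 0.057]), 'eef_rot': array([-1.79987e+02, -1.30000e-02,  1.51996e+02]), 'contact_force': array([-0.918, -1.054,  0.564]), 'moment': array([-0.356,  0.271, -0.016]), 'gripper_width': np.float64(0.017)}
0.10575720278465119 152.06414692971433
```

{"name": "servo_tool", "arguments": {"grip": [0.62,0.62,0.62,0.62,0.62,0.62,0.62,0.62], "translation": [[-0.0001,0.004,0],[-0.0003,0.0078,0],[-0.0007,0.0115,0],[-0.001,0.0148,0],[-0.0015,0.0175,0],[-0.0019,0.0196,0],[-0.0021,0.0208,0],[-0.0021,0.0208,0]], "turn": [0.03,0.06,0.08,0.1,0.1,0.1,0.1,0.1]}}

```text
time_s: 10.53
tcp_pos: [0.4803, 0.0967, 0.0567]
eef_rot: [180.0, 0.0, 146.5]
contact_force: [-0.3, -0.1, 0.3]
gripper_width: 0.0167
```

{"name": "servo_tool", "arguments": {"grip": [0.6,0.5,0.4,0.3,0.2,0.1], "translation": [[0,0,0],[0,-0.001,0],[0,-0.002,0],[0,-0.002,0],[0,-0.002,0],[0,-0.002,0]], "turn": [0,0,0,0,0,0]}}

```text
time_s: 11.03
tcp_pos: [0.4788, 0.0947, 0.0566]
eef_rot: [180.0, 0.0, 146.5]
contact_force: [-0.3, -1.4, -0.7]
gripper_width: 0.0365
```

```bash
python3 - <<'E'
from h import *
s=r.get_state(); print({k:np.round(v,3) for k,v in s.items()})
v=s['tcp_pos'][:2]-A;print(np.hypot(*v),np.degrees(np.arctan2(v[1],v[0])))
c=calibration('wrist');p,d=capture('wrist'); cv2.imwrite('pics/w5.png',p);np.save('pics/w5c.npy',c,allow_pickle=True)
p,d=capture('top'); crop(p,205,125,325,245,5,'pics/top5.png')
E
```

```text
{'time_s': np.float64(11.033), 'joints': array([ 3.43260e+01,  1.37540e+01, -3.49870e+01,  2.00000e-03,
       -4.12520e+01, -1.57858e+02]), 'qd': array([ 0.025,  0.064,  0.104, -0.072, -0.016, -0.112]), 'joint_torque': array([-1.9000e-02, -4.0092e+01,  2.0456e+01,  4.8080e+00, -6.6000e-02,
        2.0000e-03]), 'tcp_pos': array([0.479, 0.095, 0.057]), 'eef_rot': array([1.79994e+02, 4.00000e-03, 1.46469e+02]), 'contact_force': array([-0.293, -1.401, -0.731]), 'moment': array([-0.09 , -0.025, -0.004]), 'gripper_width': np.float64(0.037)}
0.1051533729722235 141.76166701367737
```

View pics/w5.png

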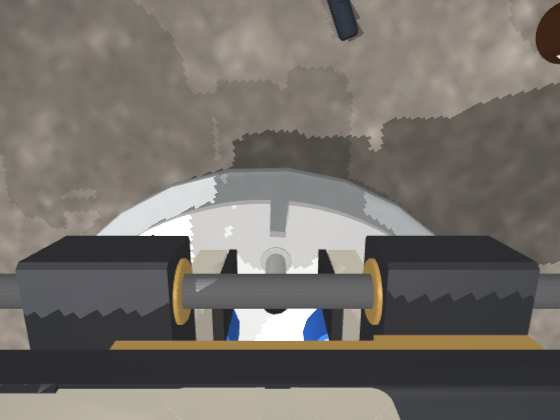

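View pics/top5.png

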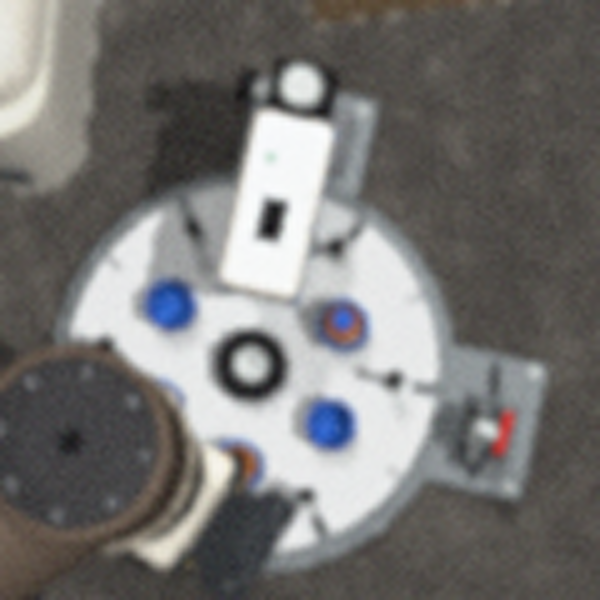

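```bash
python3 - <<'E'
from h import *
c=np.load('pics/w5c.npy',allow_pickle=True).item()
for n,u,v,z in [('notch in',277.5,235,.036),('notch out',279.5,201,.036),('base',275.5,262,.036)]:
    P=at_z(c,u,v,z);w=P[:2]-A; print(n,P.round(4),np.hypot(*w).round(4),(np.degrees(np.arctan2(w[1],w[0]))%360).round(2))
ct=calibration('top')
px=lambda u,v:(205+(u+.5)/5-.5,125+(v+.5)/5-.5)
for u,v in [(304,496),(395,379),(337,247),(193,228)]:
    P=at_z(ct,*px(u,v),.08);w=P[:2]-A; print(P.round(4),np.hypot(*w).round(4),(np.degrees(np.arctan2(w[1],w[0]))%360).round(2))
E
```

```text
notch in [0.4703 0.1003 0.036 ] 0.1153 142.18
notch out [0.4562 0.1108 0.036 ] 0.1329 142.32
base [0.4818 0.0915 0.036 ] 0.1008 142.14
[ 0.4697 -0.0077  0.08  ] 0.099 202.11
[ 0.5492 -0.0699  0.08  ] 0.1002 263.02
[ 0.6403 -0.0306  0.08  ] 0.0993 322.67
[0.6539 0.0682 0.08  ] 0.1002 22.66
```

```bash
python3 - <<'E'
from h import *
p=[.4788,.0947,.057];y=146.47
t=pol(.203,252.8,.13);print(t,totool(p,y,t),-np.radians(252.8-y))
for f in (.5,): print(totool(p,y,[.475,-.03,.13]))
E
```

```text
[ 0.50137127 -0.16432151  0.13      ] [-0.1619 -0.2035 -0.073 ] -1.8558085936455708
[-0.0657 -0.106  -0.073 ]
```

{"name": "servo_tool", "arguments": {"grip": [0.1,0.1,0.2,0.4,0.6,0.8,1,1,1,1], "translation": [[0,0,-0.025],[0,0,-0.055],[-0.003,-0.005,-0.073],[-0.011,-0.018,-0.073],[-0.02,-0.034,-0.073],[-0.03,-0.05,-0.073],[-0.04,-0.066,-0.073],[-0.05,-0.081,-0.073],[-0.058,-0.094,-0.073],[-0.066,-0.106,-0.073]], "turn": [0,0,-0.1,-0.21,-0.32,-0.43,-0.54,-0.65,-0.76,-0.87]}}

```text
time_s: 11.97
tcp_pos: [0.475, -0.031, 0.1296]
eef_rot: [180.0, 0.0, -163.4]
contact_force: [0.1, -0.5, 0.0]
gripper_width: 0.0003
```

```bash
python3 - <<'E'
from h import *
s=r.get_state(); print({k:np.round(v,3) for k,v in s.items()})
p,y=cmd([.4788,.0947,.057],146.47,[-.066,-.106,-.073],-.87);print(p,y)
t=pol(.203,252.8,.13);print(t,totool(p,y,t),-np.radians(252.8-y))
E
```

```text
{'time_s': np.float64(11.967), 'joints': array([ 2.0021e+01,  6.9360e+00, -3.1523e+01, -7.0000e-03, -5.1536e+01,
       -9.3404e+01]), 'qd': array([-2.1079e+01,  1.0780e+00,  1.3140e+00, -8.9000e-02, -7.7000e-02,
        9.5994e+01]), 'joint_torque': array([  2.234, -34.688,  24.095,   5.766,  -0.091,  -2.759]), 'tcp_pos': array([ 0.475, -0.031,  0.13 ]), 'eef_rot': array([ 1.79994e+02,  5.00000e-03, -1.63386e+02]), 'contact_force': array([ 0.13 , -0.45 ,  0.026]), 'moment': array([ 0.028, -0.008, -0.026]), 'gripper_width': np.float64(0.0)}
[ 0.47526579 -0.0301179   0.13      ] 196.31732817638164
[ 0.50137127 -0.16432151  0.13      ] [ 0.0127 -0.1361 -0.    ] -0.9858085936455705
```

{"name": "servo_tool", "arguments": {"grip": [1,1,1,1,1,1,1,1,1,1], "translation": [[0.0013,-0.014,0],[0.003,-0.031,0],[0.0045,-0.048,0],[0.006,-0.065,0],[0.0075,-0.082,0],[0.009,-0.099,0],[0.0105,-0.114,0],[0.0118,-0.126,0],[0.0127,-0.134,0],[0.0127,-0.136,0]], "turn": [-0.1,-0.21,-0.32,-0.43,-0.54,-0.65,-0.76,-0.86,-0.94,-0.986]}}

```text
time_s: 12.8
tcp_pos: [0.5013, -0.1654, 0.1294]
eef_rot: [180.0, -0.0, -107.0]
contact_force: [0.7, -0.5, -0.2]
gripper_width: 0.0001
```

{"name": "servo_tool", "arguments": {"grip": [1,1], "translation": [[0,0,0],[0,0,0]], "turn": [0,0]}}

```text
time_s: 12.97
tcp_pos: [0.5011, -0.1643, 0.1294]
eef_rot: [180.0, -0.0, -107.3]
contact_force: [-0.0, 0.3, -0.2]
gripper_width: 0.0003
```

```bash
python3 - <<'E'
from h import *
s=r.get_state(); print({k:np.round(v,3) for k,v in s.items()})
v=s['tcp_pos'][:2]-A;print(np.hypot(*v),np.degrees(np.arctan2(v[1],v[0]))%360)
c=calibration('wrist');p,d=capture('wrist'); cv2.imwrite('pics/w6.png',p)
p,d=capture('top'); crop(p,205,125,325,245,5,'pics/top6.png')
p,d=capture('scene'); crop(p,180,130,330,270,5,'pics/s6.png')
E
```

```text
{'time_s': np.float64(12.967), 'joints': array([ 3.1730e+00,  1.1719e+01, -2.5497e+01, -6.0000e-03, -5.2801e+01,
       -2.0482e+01]), 'qd': array([ 0.598, -0.249, -0.144,  0.002,  0.02 , -0.81 ]), 'joint_torque': array([-3.2400e-01, -4.1363e+01,  2.4953e+01,  5.9670e+00,  1.4000e-02,
        3.2800e-01]), 'tcp_pos': array([ 0.501, -0.164,  0.129]), 'eef_rot': array([ 1.79983e+02, -1.00000e-03, -1.07312e+02]), 'contact_force': array([-0.02 ,  0.27 , -0.203]), 'moment': array([ 0.038, -0.004,  0.04 ]), 'gripper_width': np.float64(0.0)}
0.20303553524495646 252.73080457199697
```

View pics/w6.png

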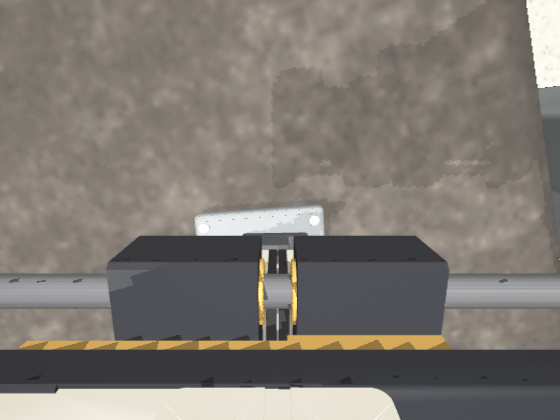

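View pics/s6.png

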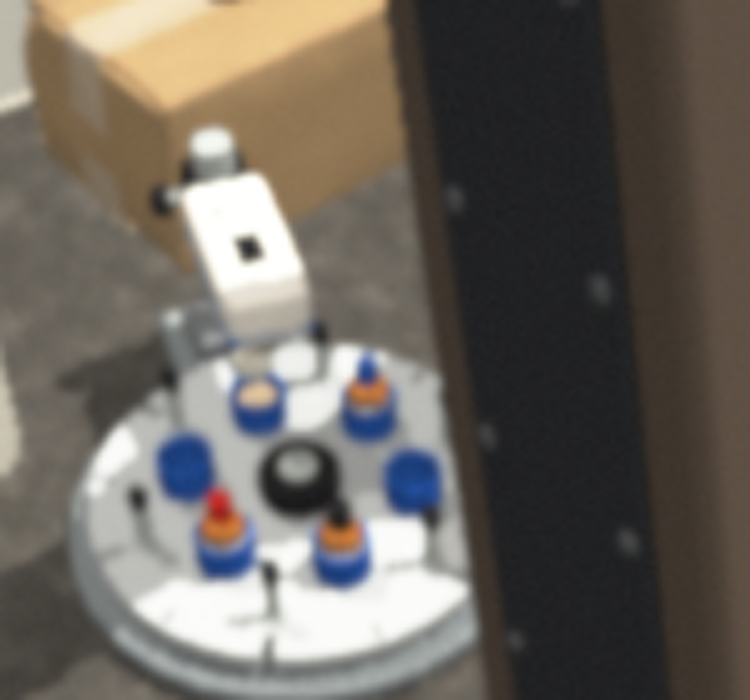

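View pics/top6.png

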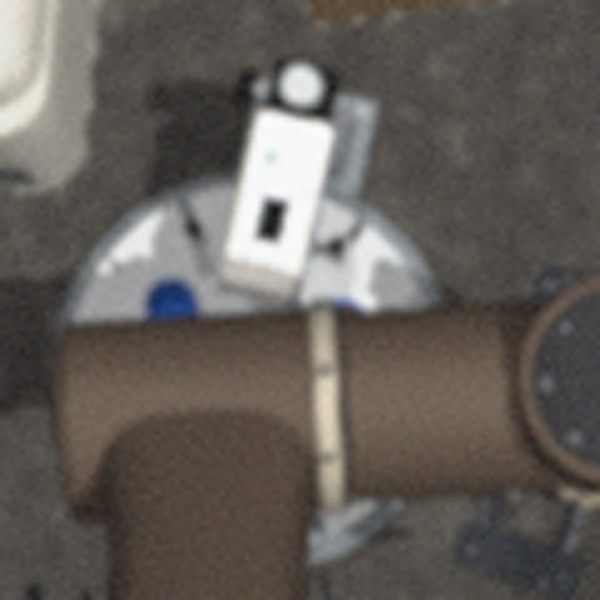

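{"name": "servo_tool", "arguments": {"grip": [1,1,1,1,1,1], "translation": [[0,0,0.012],[0,0,0.027],[0,0,0.039],[0,0,0.046],[0,0,0.047],[0,0,0.047]], "turn": [0,0,0,0,0,0]}}

```text
time_s: 13.62
tcp_pos: [0.5012, -0.164, 0.0825]
eef_rot: [180.0, -0.0, -107.2]
contact_force: [0.2, 0.4, -0.5]
gripper_width: 0.0005
```

{"name": "servo_tool", "arguments": {"grip": [1,1,1,1,1,1,1,1], "translation": [[-0.002,0,0],[-0.004,0,0],[-0.006,0,0],[-0.0075,0,0],[-0.009,0,0],[-0.0105,0,0],[-0.012,0,0],[-0.0135,0,0]], "turn": [0,0,0,0,0,0,0,0]}}

```text
time_s: 14.28
tcp_pos: [0.5053, -0.1512, 0.0826]
eef_rot: [180.0, -0.0, -107.2]
contact_force: [0.1, -1.1, -0.2]
gripper_width: 0.0006
```

{"name": "servo_tool", "arguments": {"grip": [1,1,1,1,1], "translation": [[-0.0015,0,0],[-0.003,0,0],[-0.0045,0,0],[-0.006,0,0],[-0.0075,0,0]], "turn": [0,0,0,0,0]}}

```text
time_s: 14.7
tcp_pos: [0.5075, -0.144, 0.0826]
eef_rot: [180.0, 0.0, -107.2]
contact_force: [0.9, -0.9, 0.2]
gripper_width: 0.0006
```

```bash
python3 - <<'E'
from h import *
s=r.get_state(); print({k:np.round(v,3) for k,v in s.items()})
v=s['tcp_pos'][:2]-A;print(np.hypot(*v),np.degrees(np.arctan2(v[1],v[0]))%360)
c=calibration('wrist');p,d=capture('wrist'); cv2.imwrite('pics/w7.png',p)
E
```

```text
{'time_s': np.float64(14.7), 'joints': array([  5.479,  14.973, -28.571,  -0.   , -46.456, -22.669]), 'qd': array([ 1.893e+00,  7.100e-02, -1.000e-03,  4.000e-03,  7.200e-02,
       -1.923e+00]), 'joint_torque': array([-1.7600e-01, -4.3859e+01,  2.2596e+01,  5.3740e+00,  1.8000e-02,
        5.5000e-02]), 'tcp_pos': array([ 0.508, -0.144,  0.083]), 'eef_rot': array([ 180.  ,    0.  , -107.19]), 'contact_force': array([ 0.944, -0.874,  0.175]), 'moment': array([-0.033,  0.082, -0.025]), 'gripper_width': np.float64(0.001)}
0.18175906651759566 252.76144184232993
```

View pics/w7.png

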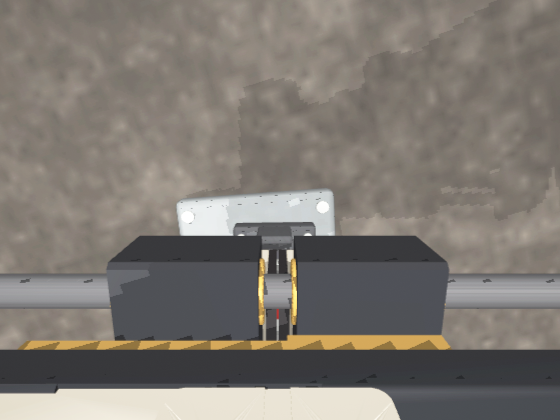

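{"name": "servo_tool", "arguments": {"grip": [1,1,1,1,1,1], "translation": [[-0.0012,0,0],[-0.0024,0,0],[-0.0036,0,0],[-0.0048,0,0],[-0.006,0,0],[-0.0072,0,0]], "turn": [0,0,0,0,0,0]}}

```text
time_s: 15.25
tcp_pos: [0.5097, -0.1371, 0.0826]
eef_rot: [-180.0, 0.0, -107.2]
contact_force: [-0.5, 0.8, -0.9]
gripper_width: 0.0003
```

```bash
python3 - <<'E'
from h import *
s=r.get_state(); print(s['contact_force'],s['moment'])
p,d=capture('wrist'); cv2.imwrite('pics/w8.png',p)
p,d=capture('scene'); crop(p,180,130,330,270,5,'pics/s8.png')
p,d=capture('top'); crop(p,205,125,325,245,5,'pics/top8.png')
E
```

```text
[-0.47148219  0.75451588 -0.87831995] [0.04372094 0.04497305 0.04969025]
```

View pics/w8.png

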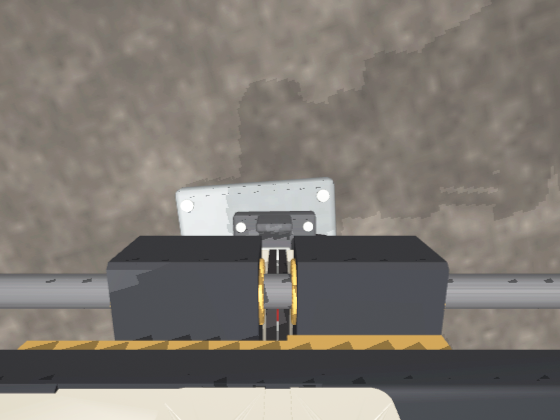

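View pics/s8.png

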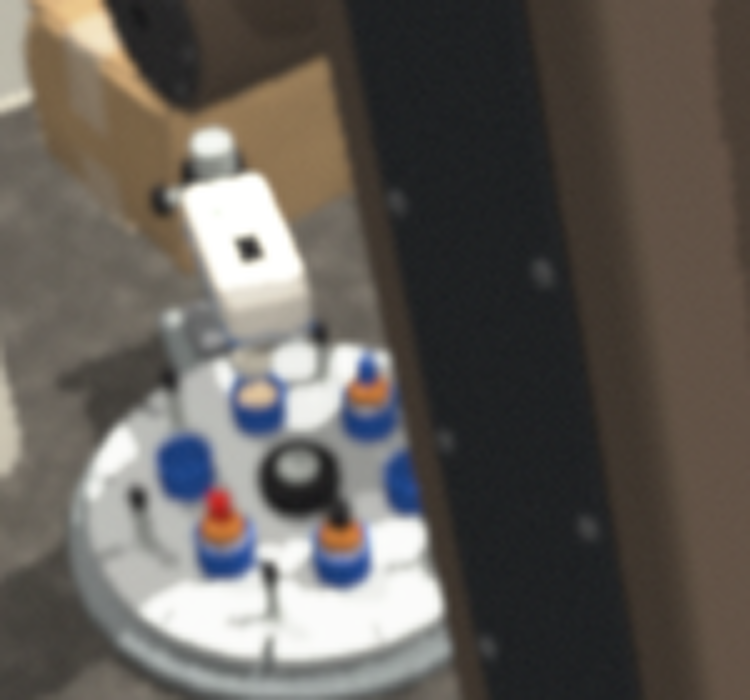

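{"name": "servo_tool", "arguments": {"grip": [1,1,1,1,1,1], "translation": [[-0.001,0,0],[-0.002,0,0],[-0.003,0,0],[-0.004,0,0],[-0.005,0,0],[-0.006,0,0]], "turn": [0,0,0,0,0,0]}}

```text
time_s: 15.9
tcp_pos: [0.5114, -0.1314, 0.0826]
eef_rot: [-180.0, 0.0, -107.2]
contact_force: [0.0, 0.1, -0.9]
gripper_width: 0.0007
```

```bash
python3 - <<'E'
from h import *
s=r.get_state(); print(s['contact_force'],s['moment'])
p,d=capture('wrist'); crop(p,170,170,390,330,3,'pics/w9.png')
E
```

```text
[ 0.01837291  0.09561769 -0.85109835] [0.02925187 0.08941853 0.05643444]
```

View pics/w9.png

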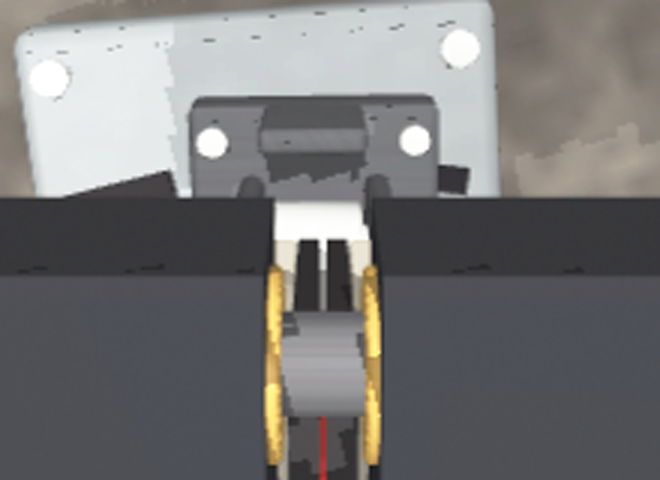

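{"name": "servo_tool", "arguments": {"grip": [1,1,1,1,1], "translation": [[0,0,-0.012],[0,0,-0.03],[0,0,-0.05],[0,0,-0.06],[0,0,-0.06]], "turn": [0,0,0,0,0]}}

```text
time_s: 16.37
tcp_pos: [0.5129, -0.1315, 0.145]
eef_rot: [-179.8, 0.1, -107.2]
contact_force: [0.9, 0.5, -0.5]
gripper_width: 0.0003
```

```bash
python3 - <<'E'
from h import *
s=r.get_state(); print(s['contact_force'],s['tcp_pos'])
p,d=capture('wrist'); crop(p,130,170,430,340,2.6,'pics/w10.png')
p=[.5114,-.1314,.1425]
print(p,totool(p,-107.2,pol(.105,202.2,.11)),-np.radians(202.2-252.8))
print(totool(p,-107.2,pol(.13,230,.13)))
E
```

```text
[ 0.85375964  0.50525436 -0.462824  ] [ 0.51293258 -0.13150312  0.1449787 ]
[0.5114, -0.1314, 0.1425] [-0.1019  0.081   0.0325] 0.8831366015091312
[-0.0487  0.0502  0.0125]
```

View pics/w10.png

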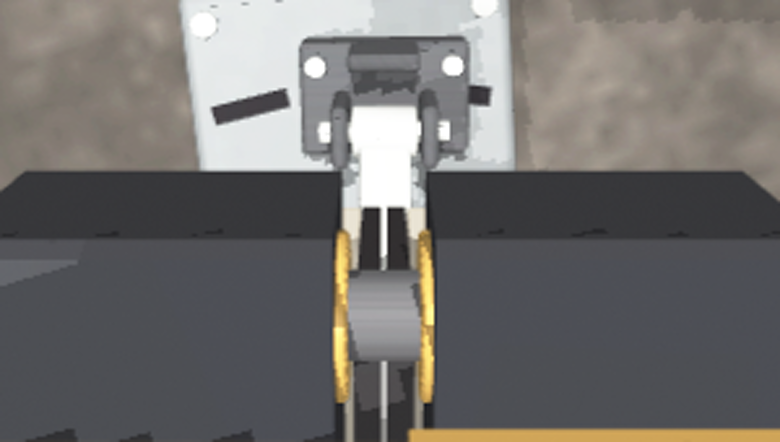

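{"name": "servo_tool", "arguments": {"grip": [1,0.8,0.6,0.4,0.2,0.1,0.1,0.1,0.1,0.1], "translation": [[-0.006,0.005,0],[-0.018,0.015,0],[-0.033,0.027,0],[-0.05,0.04,0],[-0.066,0.052,0],[-0.08,0.064,0.01],[-0.092,0.073,0.02],[-0.1,0.079,0.028],[-0.1019,0.081,0.0325],[-0.1019,0.081,0.0325]], "turn": [0.05,0.15,0.26,0.37,0.48,0.59,0.7,0.8,0.883,0.883]}}

```text
time_s: 17.25
tcp_pos: [0.4625, -0.0099, 0.1082]
eef_rot: [180.0, -0.2, -157.9]
contact_force: [0.0, -0.0, 0.1]
gripper_width: 0.039
```

```bash
python3 - <<'E'
from h import *
s=r.get_state(); print(s['contact_force'],s['tcp_pos'],s['eef_rot'])
v=s['tcp_pos'][:2]-A;print(np.hypot(*v),np.degrees(np.arctan2(v[1],v[0]))%360)
c=calibration('wrist'); p,d=capture('wrist'); cv2.imwrite('pics/w11.png',p);np.save('pics/w11c.npy',c,allow_pickle=True);np.save('pics/w11.npy',d)
p,d=capture('top'); crop(p,205,125,325,245,5,'pics/top11.png')
p,d=capture('scene'); crop(p,180,130,330,270,5,'pics/s11.png')
E
```

```text
[ 0.03965052 -0.02989123  0.08944189] [ 0.46248477 -0.0099057   0.10821407] [ 179.96923724   -0.18109096 -157.94560996]
0.10651254507598265 201.7712458416256
```

View pics/w11.png

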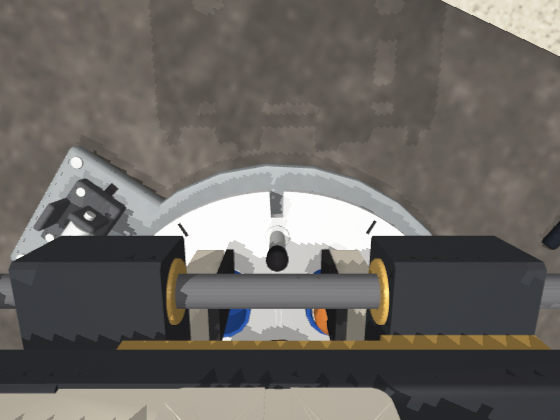

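View pics/top11.png

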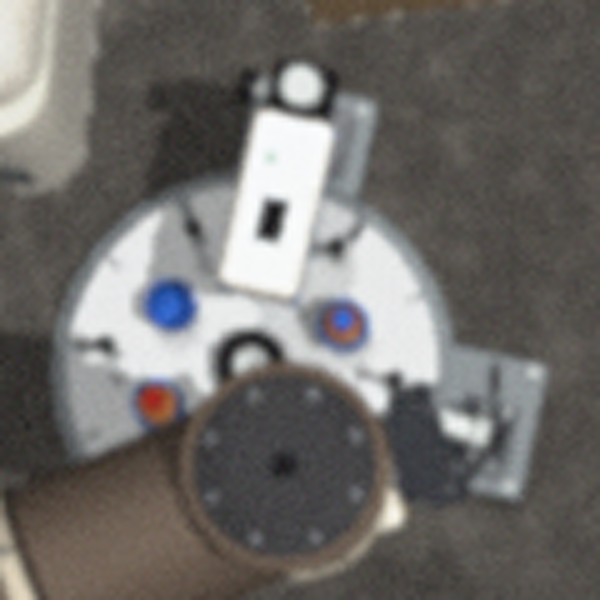

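View pics/s11.png

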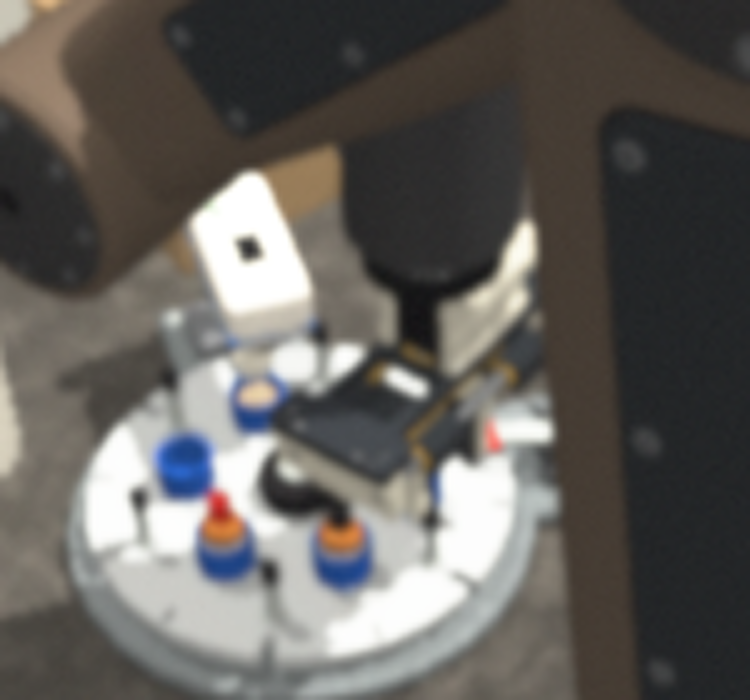

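{"name": "servo_tool", "arguments": {"grip": [0.1,0.1,0.1,0.1,0.3,0.5,0.62,0.62,0.62], "translation": [[-0.001,0,0.015],[-0.001,0,0.035],[-0.001,0,0.047],[-0.001,0,0.053],[-0.001,0,0.053],[-0.001,0,0.053],[-0.001,0,0.053],[-0.001,0,0.053],[-0.001,0,0.053]], "turn": [0,0,0,0,0,0,0,0,0]}}

```text
time_s: 18.15
tcp_pos: [0.4655, -0.0097, 0.0578]
eef_rot: [-180.0, 0.1, -157.8]
contact_force: [-0.4, -0.3, 0.0]
gripper_width: 0.0176
```

```bash
python3 - <<'E'
from h import *
s=r.get_state(); print(s['contact_force'],s['tcp_pos'],s['eef_rot'],s['moment'])
v=s['tcp_pos'][:2]-A;print(np.hypot(*v),np.degrees(np.arctan2(v[1],v[0]))%360)
c=calibration('wrist'); p,d=capture('wrist'); cv2.imwrite('pics/w12.png',p)
p,d=capture('scene'); crop(p,180,130,330,270,5,'pics/s12.png')
E
```

```text
[-0.36557773 -0.25783513  0.01330638] [ 0.46553591 -0.00971084  0.05779238] [-1.79997830e+02  8.52627996e-02 -1.57765646e+02] [ 0.05398011 -0.00711937  0.01289262]
0.10361112688426156 202.29698808083214
```

View pics/w12.png

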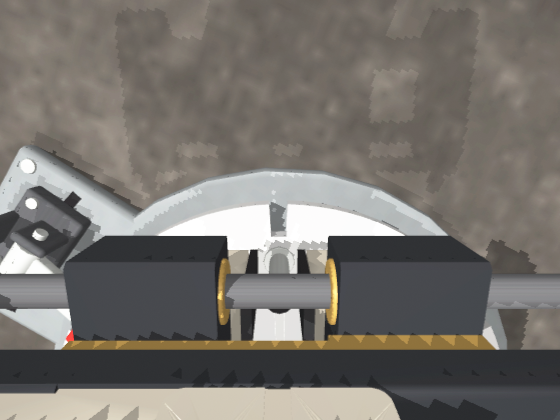

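View pics/s12.png

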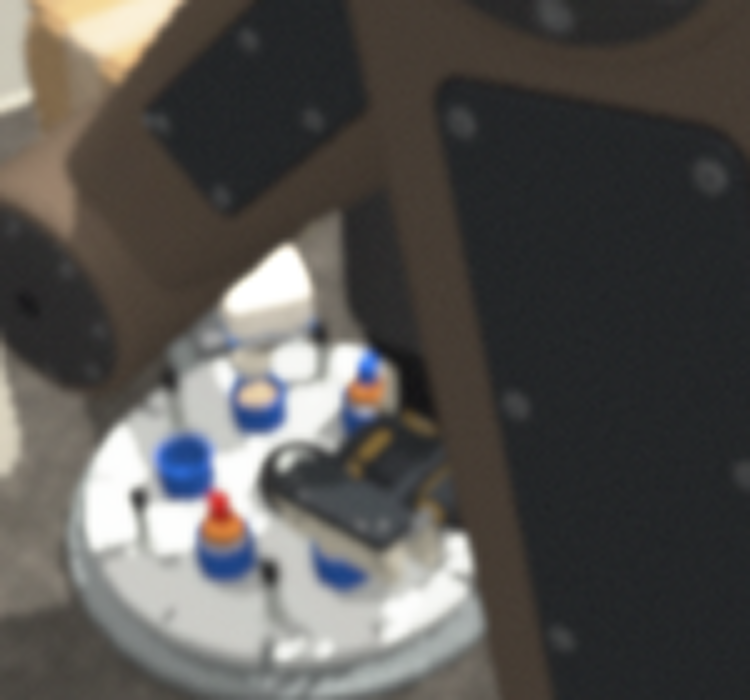

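{"name": "servo_tool", "arguments": {"grip": [0.62,0.62,0.62,0.62,0.62,0.62,0.62,0.62,0.62,0.62], "translation": [[0,0.001,0],[0,0.002,0],[0,0.003,0],[-0.0001,0.004,0],[-0.0001,0.005,0],[-0.0002,0.006,0],[-0.0002,0.007,0],[-0.0003,0.008,0],[-0.0004,0.009,0],[-0.0005,0.01,0]], "turn": [0.01,0.02,0.03,0.04,0.05,0.06,0.07,0.08,0.09,0.1]}}

```text
time_s: 19.08
tcp_pos: [0.4616, -0.0004, 0.0571]
eef_rot: [-180.0, -0.0, -163.6]
contact_force: [-0.1, -1.3, 0.1]
gripper_width: 0.0164
```

{"name": "servo_tool", "arguments": {"grip": [0.62,0.62,0.62,0.62,0.62], "translation": [[0,0.0008,0],[0,0.0016,0],[0,0.0024,0],[0,0.0032,0],[0,0.004,0]], "turn": [0.008,0.016,0.024,0.032,0.04]}}

```text
time_s: 19.5
tcp_pos: [0.4605, 0.0035, 0.0571]
eef_rot: [-180.0, -0.0, -165.8]
contact_force: [-0.2, -1.6, 0.5]
gripper_width: 0.0167
```

```bash
cat > chk.py <<'E'
from h import *
import sys
s=r.get_state(); f=s['contact_force']; y=np.radians(s['eef_rot'][2])
print('t',s['time_s'].round(2) if hasattr(s['time_s'],'round') else s['time_s'],'F tang(cw+)',(f[0]*np.sin(y)-f[1]*np.cos(y)).round(2),'F',f.round(2),s['tcp_pos'].round(4),s['eef_rot'].round(2))
v=s['tcp_pos'][:2]-A;print(np.hypot(*v),np.degrees(np.arctan2(v[1],v[0]))%360)
c=calibration('wrist'); p,d=capture('wrist')
n=sys.argv[1]
crop(p,0,120,400,360,2,f'pics/{n}.png'); np.save(f'pics/{n}c.npy',c,allow_pickle=True)
E
python3 chk.py w13
```

```text
t 19.5 F tang(cw+) -1.47 F [-0.15 -1.56  0.53] [0.4605 0.0035 0.0571] [-1.8000e+02 -1.0000e-02 -1.6585e+02]
0.10421044697410314 194.51838664539005
```

View pics/w13.png

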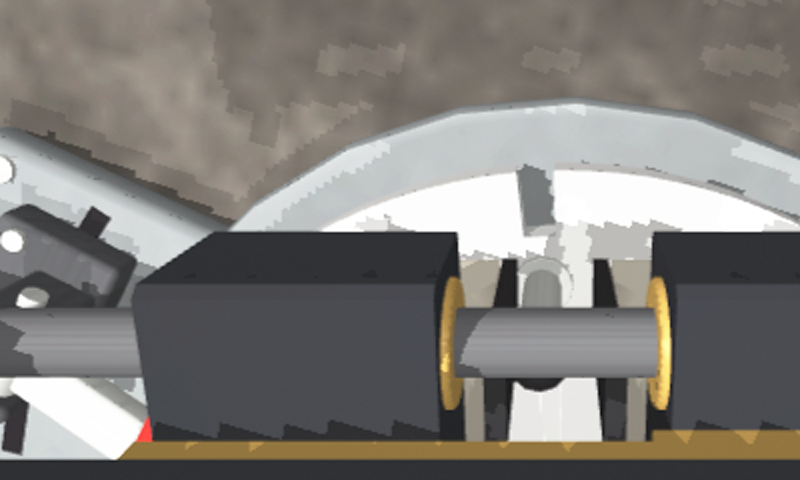

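{"name": "servo_tool", "arguments": {"grip": [0.62,0.62,0.62,0.62], "translation": [[0,0.0005,0],[0,0.001,0],[0,0.0015,0],[0,0.002,0]], "turn": [0.005,0.01,0.015,0.02]}}

```text
time_s: 19.88
tcp_pos: [0.46, 0.0054, 0.057]
eef_rot: [180.0, -0.0, -167.0]
contact_force: [0.0, -1.8, 0.6]
gripper_width: 0.0169
```

{"name": "servo_tool", "arguments": {"grip": [0.62,0.62,0.62], "translation": [[0,0.0005,0],[0,0.001,0],[0,0.0015,0]], "turn": [0.005,0.01,0.015]}}

```text
time_s: 20.13
tcp_pos: [0.4597, 0.0068, 0.057]
eef_rot: [-180.0, -0.0, -167.8]
contact_force: [-1.0, -1.5, 0.7]
gripper_width: 0.0168
```

```bash
python3 chk.py w14
```

```text
t 20.1333 F tang(cw+) -1.23 F [-1.02 -1.48  0.68] [0.4597 0.0068 0.057 ] [-1.8000e+02 -1.0000e-02 -1.6784e+02]
0.10426681076486691 192.62367946300722
```

View pics/w14.png

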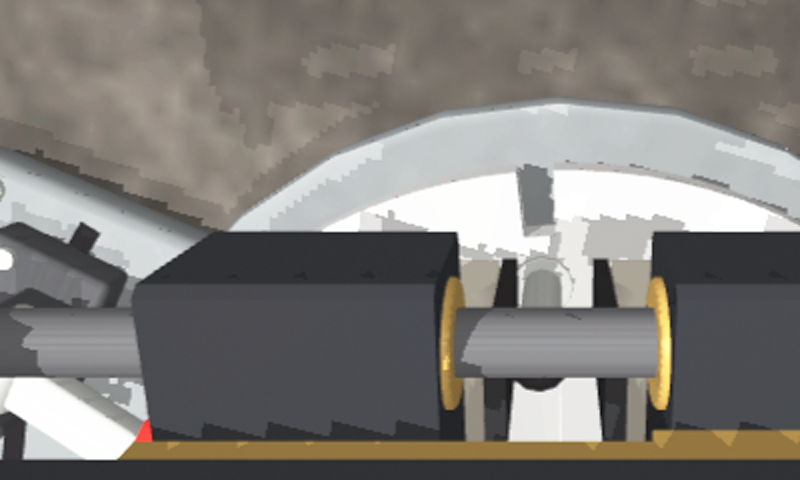

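Still riding on the rim, drag about 1.5 N. I'm continuing in small steps.

{"name": "servo_tool", "arguments": {"grip": [0.62,0.62], "translation": [[0,0.0005,0],[0,0.001,0]], "turn": [0.005,0.01]}}

```text
time_s: 20.35
tcp_pos: [0.4595, 0.0078, 0.057]
eef_rot: [-180.0, -0.0, -168.4]
contact_force: [0.1, -1.0, 0.5]
gripper_width: 0.0163
```

{"name": "servo_tool", "arguments": {"grip": [0.62,0.62], "translation": [[0,0.0005,0],[0,0.001,0]], "turn": [0.005,0.01]}}

```text
time_s: 20.52
tcp_pos: [0.4593, 0.0088, 0.057]
eef_rot: [-180.0, -0.0, -169.0]
contact_force: [-0.4, -0.8, 0.1]
gripper_width: 0.0165
```

```bash
python3 chk.py w15
```

```text
t 20.5167 F tang(cw+) -0.72 F [-0.37 -0.81  0.15] [0.4593 0.0088 0.057 ] [-1.8000e+02 -1.0000e-02 -1.6898e+02]
0.10422981184152205 191.51035161156523
```

View pics/w15.png

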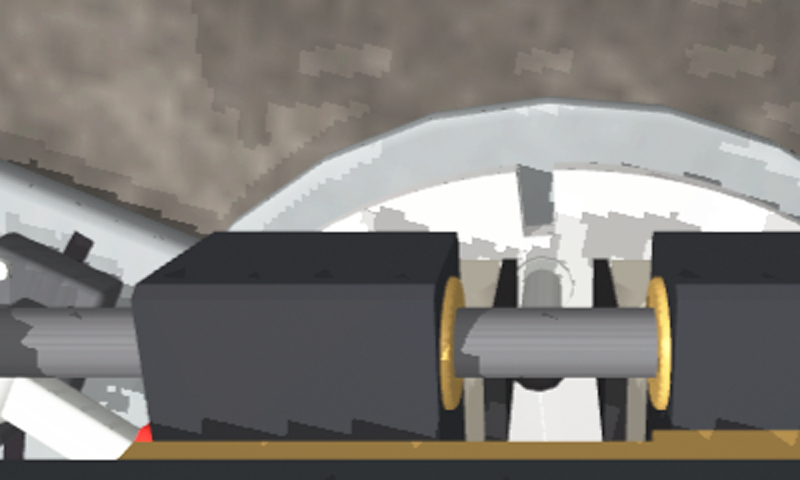

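{"name": "servo_tool", "arguments": {"grip": [0.62,0.62], "translation": [[0,0.0005,0],[0,0.001,0]], "turn": [0.005,0.01]}}

```text
time_s: 20.73
tcp_pos: [0.4591, 0.0098, 0.057]
eef_rot: [180.0, -0.0, -169.6]
contact_force: [-0.0, -0.5, 1.1]
gripper_width: 0.0163
```

{"name": "servo_tool", "arguments": {"grip": [0.62,0.62], "translation": [[0,0.0004,0],[0,0.0008,0]], "turn": [0.004,0.008]}}

```text
time_s: 20.9
tcp_pos: [0.459, 0.0106, 0.057]
eef_rot: [180.0, -0.0, -170.0]
contact_force: [-0.2, -1.4, 0.1]
gripper_width: 0.0166
```

```bash
python3 chk.py w16
```

```text
t 20.9 F tang(cw+) -1.35 F [-0.25 -1.41  0.1 ] [0.459  0.0106 0.057 ] [ 180.     -0.   -170.01]
0.10417992340001143 190.50374440492803
```

View pics/w16.png

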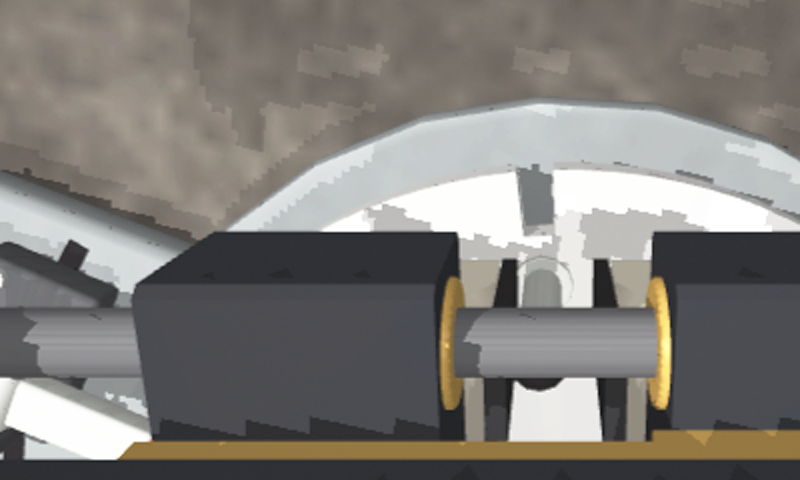

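{"name": "servo_tool", "arguments": {"grip": [0.62,0.62], "translation": [[0,0.0004,0],[0,0.0008,0]], "turn": [0.004,0.008]}}

```text
time_s: 21.12
tcp_pos: [0.4589, 0.0113, 0.0571]
eef_rot: [-180.0, -0.0, -170.5]
contact_force: [1.1, -3.6, 0.3]
gripper_width: 0.0164
```

```bash
python3 chk.py w17
```

```text
t 21.1167 F tang(cw+) -3.74 F [ 1.14 -3.6   0.3 ] [0.4589 0.0113 0.0571] [-179.99   -0.   -170.46]
0.10412813442241371 190.14122091440586
```

View pics/w17.png

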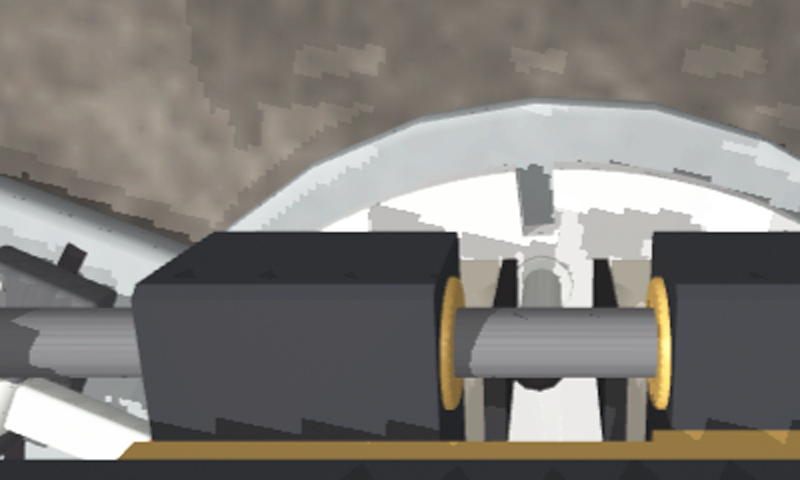

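{"name": "servo_tool", "arguments": {"grip": [0.62,0.62,0.62,0.5,0.3,0.2,0.1], "translation": [[0,-0.001,0],[0,-0.002,0],[0,-0.0035,0],[0,-0.0035,0],[0,-0.0035,0],[0,-0.0035,0],[0,-0.0035,0]], "turn": [0,0,0,0,0,0,0]}}

```text
time_s: 21.75
tcp_pos: [0.4595, 0.0079, 0.0571]
eef_rot: [180.0, 0.0, -170.4]
contact_force: [0.8, 0.6, -0.1]
gripper_width: 0.0358
```

{"name": "servo_tool", "arguments": {"grip": [0.1,0.1,0.1,0.1,0.1,0.1,0.1,0.1], "translation": [[0,0,-0.015],[0,0,-0.035],[0,0,-0.065],[0,0,-0.1],[0.01,0,-0.13],[0.02,0,-0.15],[0.025,0,-0.16],[0.025,0,-0.16]], "turn": [0,0,0,0,-0.05,-0.1,-0.15,-0.2]}}

```text
time_s: 22.42
tcp_pos: [0.4352, 0.004, 0.22]
eef_rot: [180.0, 0.3, -158.8]
contact_force: [-0.1, 0.5, -0.6]
gripper_width: 0.0392
```

```bash
python3 chk.py w18; python3 - <<'E'
from h import *
p,d=capture('wrist'); cv2.imwrite('pics/w18f.png',p);np.save('pics/w18.npy',d)
p,d=capture('top'); crop(p,205,125,325,245,5,'pics/top18.png')
p,d=capture('scene'); crop(p,180,130,330,270,5,'pics/s18.png')
E
```

```text
t 22.4167 F tang(cw+) 0.53 F [-0.11  0.53 -0.59] [0.4352 0.004  0.22  ] [ 179.99    0.3  -158.82]
0.12877616365198394 191.48901551312954
```

View pics/w18f.png

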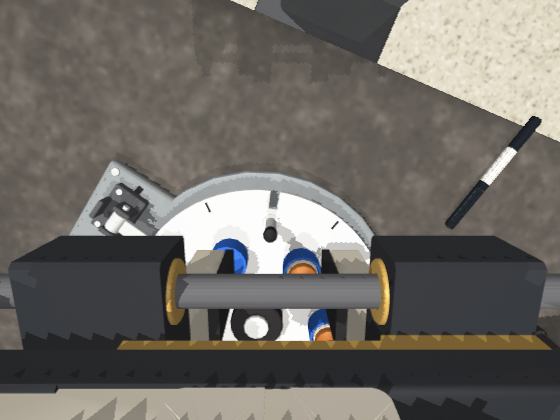

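View pics/top18.png

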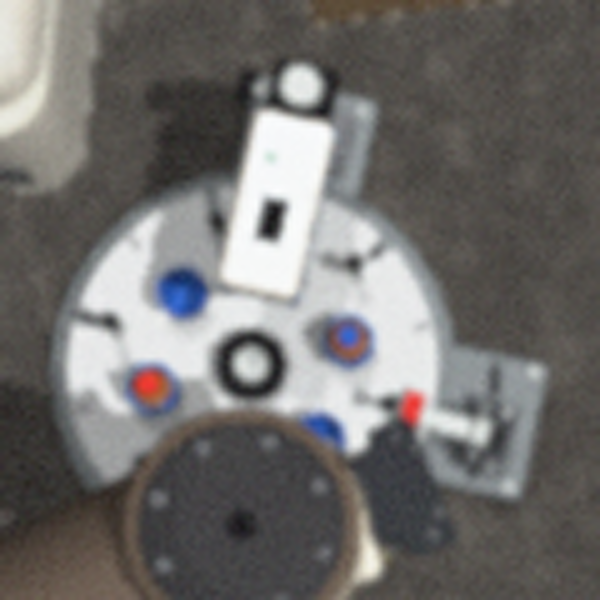

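View pics/s18.png

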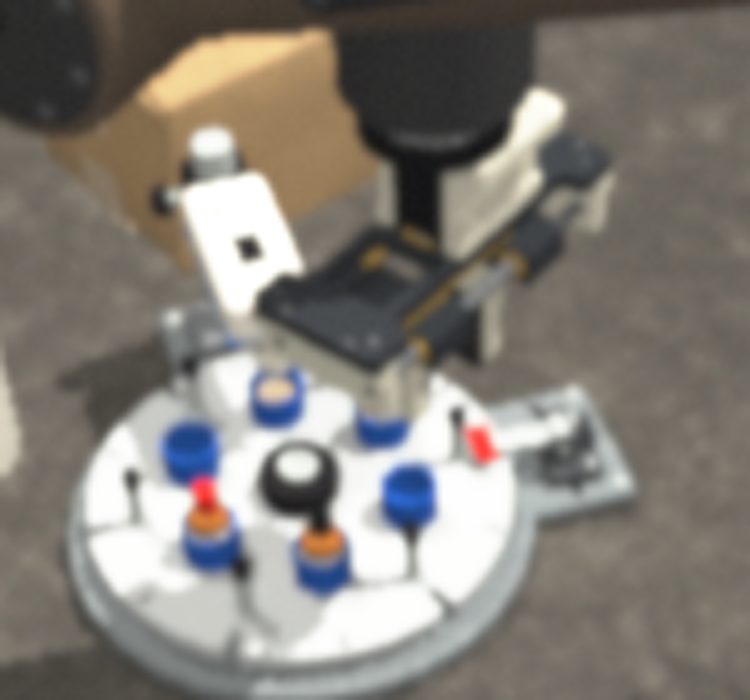

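```bash
python3 - <<'E'
from h import *
s=r.get_state()['tcp_pos']; print(s, totool(s,-158.8,pol(.1,245,.215)), -np.radians(245-201.2))
E
```

```text
[0.43457814 0.00370581 0.2168068 ] [-0.0554 -0.0909  0.0018] -0.7644542123735165
```

{"name": "servo_tool", "arguments": {"grip": [0.1,0.1,0.1,0.1,0.1,0.1,0.1,0.1,0.1,0.1], "translation": [[-0.004,-0.006,0],[-0.012,-0.02,0],[-0.022,-0.036,0],[-0.032,-0.052,0],[-0.041,-0.068,0],[-0.048,-0.08,0],[-0.053,-0.088,0],[-0.0554,-0.091,0],[-0.0554,-0.091,0],[-0.0554,-0.091,0]], "turn": [-0.08,-0.18,-0.28,-0.38,-0.48,-0.58,-0.68,-0.764,-0.764,-0.764]}}

```text
time_s: 23.45
tcp_pos: [0.5189, -0.0615, 0.216]
eef_rot: [179.9, -0.1, -115.5]
contact_force: [0.3, 0.1, 0.2]
gripper_width: 0.0392
```

```bash
python3 - <<'E'
from h import *
s=r.get_state(); print(s['tcp_pos'],s['contact_force'])
c=calibration('wrist');p,d=capture('wrist'); cv2.imwrite('pics/w19.png',p); np.save('pics/w19.npy',d);np.save('pics/w19c.npy',c,allow_pickle=True)
crop(p,160,60,400,250,3.3,'pics/w19z.png')
E
```

```text
[ 0.51888437 -0.06150969  0.21604413] [0.34062919 0.06366493 0.18292224]
```

View pics/w19z.png

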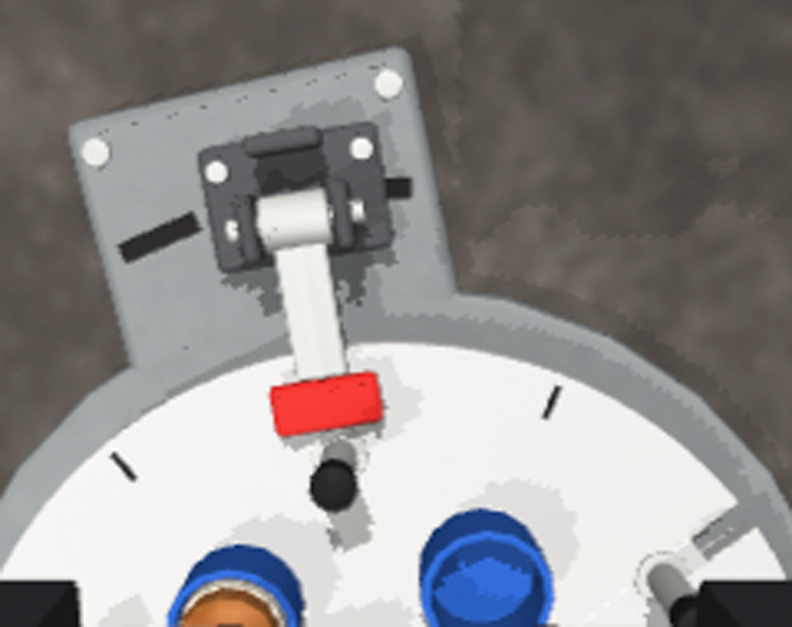

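```bash
python3 - <<'E'
from h import *
c=np.load('pics/w19c.npy',allow_pickle=True).item(); d=np.load('pics/w19.npy')
for n,u,v in [('pin',293,218),('arm1',308,270),('arm2',312,310),('arm3',316,355),('tabtop',325,388),('tabmid',327,405),('tabin',330,422),('posttop',333,484)]:
    x=160+u/3.3;y=60+v/3.3;D=d[int(round(y)),int(round(x))]
    P=at_d(c,x,y,D);w=P[:2]-A;print(n,P.round(4),np.hypot(*w).round(4),(np.degrees(np.arctan2(w[1],w[0]))%360).round(2))
E
```

```text
pin [ 0.514  -0.1273  0.0481] 0.1639 253.19
arm1 [ 0.5167 -0.1137  0.045 ] 0.1501 252.65
arm2 [ 0.5204 -0.1038  0.0445] 0.1395 252.91
arm3 [ 0.5247 -0.0926  0.0448] 0.1276 253.29
tabtop [ 0.5263 -0.0837  0.0464] 0.1186 252.78
tabmid [ 0.5279 -0.0793  0.0463] 0.114 252.88
tabin [ 0.5291 -0.0749  0.0473] 0.1094 252.8
posttop [ 0.5313 -0.0654  0.0801] 0.0996 252.43
```

```bash
python3 - <<'E'
from h import *
p,d=capture('scene'); crop(p,180,130,330,270,5,'pics/s20.png')
E
```

```text
(no output)
```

View pics/s20.png

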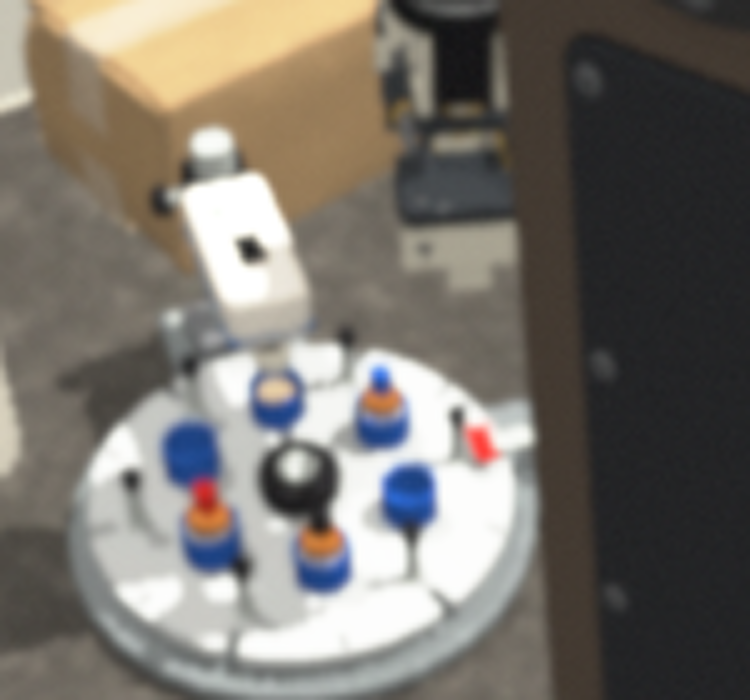

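The vial's cup is under the lens at about (278,395). All samples are standing, the pawl is flat, and the gripper is clear of everything.

```bash
python3 - <<'E'
from plant import order
print(order.close_job())
E
```

```text
the job is handed in; nothing more can be done
None
```

The white-capped vial is under the reading head with the carousel locked by the pawl, and the job was handed in at about 23.5 s.

I turned the carousel by its posts in two slow strokes until the vial was about 9° short of the lock position. Then I flipped the pawl inward and nudged the carousel on in steps of 0.5 mm or less. The drag stayed around 1.5 N until the force rose to about 3.7 N, where the turntable stopped, and I backed off.

**Last checks:**
- **Pawl:** the wrist camera's depth readings show it lying level, about 45 mm high along its length, so the tooth is home. The notch's post is at 252.4° and the pawl at about 253°. I did not test the lock by pushing backwards.
- **Vial position:** I estimate it about 4.7° (6 mm) from the middle of the head, inside the 10 mm limit. This comes from the post angle, because the head hides the vial from above.
- **Samples and clearances:** all samples are standing in their cups, and the gripper is open, raised and touching nothing.

**Disagreement:** the scene camera placed the turntable's axis about 5 mm from where the top camera put it. I used the top camera's value, which the wrist camera confirmed to within about 2 mm.

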